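Set the recessed push rivets of a detector housing with a regripped pin setter

ROBOT

A 6-joint arm with a two-finger parallel gripper is mounted at the origin on the work surface. World frame = base frame: x ahead of the robot, y to its left, z up, the work surface at z = 0. Lengths are in mm, angles in rad, forces in N, time in s.
With the tool pointing down it reaches from about 275 to 825 mm from the base axis. Payload 5.2 kg.
Tool frame: the origin (TCP) lies on the centre line of the jaws, within the pads' length; the fingertips stand 8 mm ahead of it and the grasp point (between the pads) lies 11 mm behind it; x points along the fingers, y is the direction in which the jaws open and shut, and the axes are right-handed (so a half turn about x gives the same grasp; the last joint's range is limited). The gripper opens to 93 mm and grips with 3 to 60 N. Pads are 15 mm wide; open, the fingers measure 128 mm over their backs; the gripper's body (75 mm by 188 mm) begins 65 mm behind the grasp point.
Start: joints at [1.019, 0.259, 1.535, -0, 1.348, -0.203], TCP at [187.952, 516.894, 226.653] pointing down, gripper open.
Joint ranges: [-3.14, 3.14], [-0.91, 2.08], [0.19, 2.58], [-1.22, 4.36], [0.22, 2.71], [-3.12, 3.12]. Speed limits (rad/s): [2.57, 2.57, 3.14, 3.14, 3.14, 3.14].

INTERFACE

Orientations are given as a unit quaternion [x, y, z, w].
In Python, from plant import ctrl gives the robot as it stands. The module is installed in compiled form; this text tells all that it offers.
- The arm moves only by the tool move_arm, never from a script. Its arguments are lists of equal length, an entry for each row: "dr": the turn, a rotation vector about the world's x, y, z in degrees, a list of three; "offset": the shift along the world's x, y, z in mm, a list of three; "hand": the opening, from 0 (shut) to 1 (fully open). In form: {"dr": [[wx, wy, wz], ...], "offset": [[tx, ty, tz], ...], "hand": [hand, ...]}. A call has 1 to 10 rows; each row is the pose to reach, as a shift and turn from the pose commanded when the call began; what a row does not reach only later rows make up. A row lasts 1/10 s, in which the tool goes at most 50 mm and 8.59 degrees, less where a joint would pass 70% of its speed; a pose out of reach is approached as far as the arm can. A call with a gripper value outside its range is refused whole. The fingers move at their own pace and stop on an object; "newtons" is the grip in N (left out, the last holds). Time passes only in rows, so rows that repeat a pose let the fingers close. It gives the time, the measured TCP pose, the force and the opening at its end, in the units of the state.
- ctrl.get_obs(): the state, without advancing time (a new reading comes with each control period).
- ctrl.snapshot(name): name is "scene" or "top" or "wrist"; returns the picture (480x640x3 uint8, red, green, blue); there is no depth.
- ctrl.camera_params(name): a dict with "fx", "fy", "cx", "cy" (pixels), "position" and "orientation" of the camera in the world; the wrist camera has in their place "tool_from_camera" (4x4, takes a point from camera to tool coordinates, whose origin is the TCP and whose axes are the tool frame's). Camera axes: x right, y down, z forward; pixel columns grow to the right and rows downward; lengths in mm; the calibration is good to about 2 mm. A picture is of the moment at which its call begins: read the wrist's pose just before it. camera_params takes no time and is no camera call.
- ctrl.sign_off(): hands the job in, once; it reports no verdict.
The state is a dict: "t": time; "joint_pos": joint angles; "qvel": joint speeds; "tau": joint torques, N m; "ee_pos": TCP position; "orientation": TCP orientation; "wrist_force": force on the tool from outside, world axes, zero at the start; "torque": the same for the moment, N m; "gripper_width": finger opening in mm.
Only numpy, scipy, OpenCV 4.12 (cv2) and the standard library are available. Lean on these libraries where they do the work, as an engineer would, in place of code of your own. Each camera call takes 0.05 s, during which the arm holds its last target.

TASK

Take the pin setter from its blue cradle, lay it in the green slanted rest and let go so that you can regrip it pointing downward, and with its tip press the red centre pin of every rivet in the housing's white wells flush with its collar, never pressing the rivets with the fingers themselves. Then lay the pin setter in the slanted rest once more and let go, regrip it, and return it to lie in the blue cradle the way it lay at first. Leave the other things on the table where they are.

Things in the scene. Friction and masses are not known exactly. Their poses are not given: they have to be found in the camera images.
- setter: pin setter, straight round tool 173 mm long, 0.11 kg. Origin on its axis in the middle of the black square guard (28 x 28 mm, 6 mm thick); own x runs along it to the tip. Orange handle 20 mm diameter from x = -3 to -63 mm (hold here); steel shank 10 mm diameter from 3 to 95 mm; brass nose 7 mm diameter to the flat tip at 110 mm. Centre of mass x = 26 mm. Starts level in the cradle
- setter_tip (a point): centre of the flat brass tip of the pin setter, x = +110 mm on the tool
- cradle: blue cradle, fixed, base 110 x 60 x 12 mm, with two V saddles 10 mm thick, centred 28 mm behind and 32 mm ahead of the origin along its x; they rise 60 mm over the table and open to 34 mm. The shank lies in them. Origin: centre of the underside; x is level and points the way the tool's tip points when it lies there
- cradle_seat (a point): where the pin setter's origin (guard) belongs when it lies in the cradle, 45 mm behind the cradle's origin along its x and 50 mm above the table (axes as the cradle's); the handle then overhangs freely behind the rear saddle, the guard 9 mm clear of it. The tool may lie up to 8 mm off along x without the guard meeting the saddle
- stand: foot of the slanted rest, fixed, dark plate 120 x 80 x 12 mm; origin on its underside below the trough, x axis level, towards the low end of the trough
- trough: green V trough of the slanted rest, fixed, own x slopes down at 45 degrees, own z points out of the V. Origin (105 mm above the table): the pin setter's origin when its shank is bedded and its guard meets the upper end. The V runs from x = 3.5 to 68 mm, walls 10 mm past the shank's axis, 34 mm open. Laid in with the guard 0 to 15 mm up-slope, tip down, the tool stays, its handle free
- housing: grey instrument housing with black cover, fixed, 156 x 196 mm, cover 40 mm above the table, origin at the centre of its underside. On the cover stand six white round wells, 29 mm outside, 19 mm inside diameter, mouth 62 mm above the table; four to six of them hold a rivet, the others are empty and stay so
- rivet0: rivet 0 (None if absent), sitting upright in a well on the cover: grey collar 17 mm diameter, 4 mm thick, its top 18 mm below the well's mouth; origin at the centre of its underside, 40 mm above the table. On its axis a red centre pin, 9 mm diameter, whose top is 11 mm below the well's mouth when raised and 18 mm when flush
- pin0 (a joint): how far the red centre pin of rivet 0 is pushed down: 0 = raised 7 mm, 0.007 m = flush with the collar (end stop); takes about 5 to 6 N, stays where it is left (None if absent)
- rivet1: rivet 1 (None if absent), sitting upright in a well on the cover: grey collar 17 mm diameter, 4 mm thick, its top 18 mm below the well's mouth; origin at the centre of its underside, 40 mm above the table. On its axis a red centre pin, 9 mm diameter, whose top is 11 mm below the well's mouth when raised and 18 mm when flush
- pin1 (a joint): how far the red centre pin of rivet 1 is pushed down: 0 = raised 7 mm, 0.007 m = flush with the collar (end stop); takes about 5 to 6 N, stays where it is left (None if absent)
- rivet2: rivet 2 (None if absent), sitting upright in a well on the cover: grey collar 17 mm diameter, 4 mm thick, its top 18 mm below the well's mouth; origin at the centre of its underside, 40 mm above the table. On its axis a red centre pin, 9 mm diameter, whose top is 11 mm below the well's mouth when raised and 18 mm when flush
- pin2 (a joint): how far the red centre pin of rivet 2 is pushed down: 0 = raised 7 mm, 0.007 m = flush with the collar (end stop); takes about 5 to 6 N, stays where it is left (None if absent)
- rivet3: rivet 3 (None if absent), sitting upright in a well on the cover: grey collar 17 mm diameter, 4 mm thick, its top 18 mm below the well's mouth; origin at the centre of its underside, 40 mm above the table. On its axis a red centre pin, 9 mm diameter, whose top is 11 mm below the well's mouth when raised and 18 mm when flush
- pin3 (a joint): how far the red centre pin of rivet 3 is pushed down: 0 = raised 7 mm, 0.007 m = flush with the collar (end stop); takes about 5 to 6 N, stays where it is left (None if absent)
- rivet4: rivet 4 (None if absent), sitting upright in a well on the cover: grey collar 17 mm diameter, 4 mm thick, its top 18 mm below the well's mouth; origin at the centre of its underside, 40 mm above the table. On its axis a red centre pin, 9 mm diameter, whose top is 11 mm below the well's mouth when raised and 18 mm when flush
- pin4 (a joint): how far the red centre pin of rivet 4 is pushed down: 0 = raised 7 mm, 0.007 m = flush with the collar (end stop); takes about 5 to 6 N, stays where it is left (None if absent)
- rivet5: rivet 5 (None if absent), sitting upright in a well on the cover: grey collar 17 mm diameter, 4 mm thick, its top 18 mm below the well's mouth; origin at the centre of its underside, 40 mm above the table. On its axis a red centre pin, 9 mm diameter, whose top is 11 mm below the well's mouth when raised and 18 mm when flush
- pin5 (a joint): how far the red centre pin of rivet 5 is pushed down: 0 = raised 7 mm, 0.007 m = flush with the collar (end stop); takes about 5 to 6 N, stays where it is left (None if absent)
- lens: small black lens cell, 31 mm round, 12 mm tall, a loose bystander to be left alone; origin at the centre of its underside
- post: steel optical post on a round foot, 62 mm tall, a loose bystander to be left alone; origin at the centre of its underside
- mount: black mirror mount with a glass, 50 mm wide, 52 mm tall, a loose bystander to be left alone; origin at the centre of its underside
Mind the look-alikes: they are no part of the job. There is more than one size of the setter; the one meant has the size given above.

How it is judged (in metres and radians):
On the way, in this order (a step that is already met when the one before it is completed fails the run):
1. the pin setter lies in the slanted rest, tip down, let go (x of setter in the frame of trough between -0.03 and 0.01 m and y of setter in the frame of trough between -0.008 and 0.008 m and z of setter in the frame of trough between -0.006 and 0.008 m and angle between the x axis of setter and the x axis of trough, either way round below 0.2 rad and x of setter_tip in the frame of trough above 0.06 m and contact force between the fingers and setter below 0.05 N and linear speed of setter below 0.03 m/s), for 0.2 s.
2. every rivet pin that is present is pressed flush (within 1.5 mm) (value of joint each of pin0, pin1, pin2, pin3, pin4, pin5 above 0.0055 m), for 0.1 s.
3. the pin setter lies in the slanted rest again, tip down, let go (all of step 1), for 0.2 s.
At the end, for the whole second after the job is handed in: all pins within 1.5 mm of flush; the pin setter lies at rest in the cradle's saddles, tip the way it was, within 20 mm along and 8 mm across of its place and 0.15 rad, and is let go (all of step 2 and x of setter in the frame of cradle_seat between -0.02 and 0.02 m and y of setter in the frame of cradle_seat between -0.008 and 0.008 m and z of setter in the frame of cradle_seat between -0.006 and 0.008 m and angle between the x axis of setter and the x axis of cradle, either way round below 0.15 rad and x of setter_tip in the frame of cradle_seat above 0.06 m and linear speed of setter below 0.02 m/s and contact force between the fingers and setter below 0.05 N); the robot touches nothing.
It fails at once if a finger pushes on a rivet or its pin (over 3 N) (contact force between the fingers and rivet0 above 3 N or contact force between the fingers and rivet1 above 3 N or contact force between the fingers and rivet2 above 3 N or contact force between the fingers and rivet3 above 3 N or contact force between the fingers and rivet4 above 3 N or contact force between the fingers and rivet5 above 3 N).
It fails at once if a bystander is displaced by more than 5 cm (distance of any of lens, post, mount from where it was at the start of the episode above 0.05 m).
Of rivet0, rivet1, rivet2, rivet3, rivet4, rivet5 only 4 to 6 are there at a start; the rules pass over those that are not, and their reading is None.
At some moment in a run one of setter may be knocked a few centimetres aside while the robot is not near it.
Once in a run the grip may slacken for a moment while it holds something.
It also fails if it takes over 200 s, if anything falls off the work surface, if the arm or the gripper's body presses on something with over 40 N, if the wrist force passes 120 N, or if a joint passes its speed limit or range.

## Working session

There is one attempt and no reset: what is moved stays moved. The work goes in short steps, Python scripts to look and compute and a tool call to move; the robot and the scene stay as the last step left them, time stands still between calls to the robot, and variables do not carry over. Pictures are saved under pics/ and viewed, and the job is handed in when it is done.

Besides the shell and the picture viewer there is one more tool, called after "Emit:" as name(argument=value, ...) on one line, values as JSON. move_arm: Moves the arm, as the interface text tells. Its arguments: {"type":"object","properties":{"dr":{"type":"array","items":{"type":"array","items":{"type":"number"}}},"offset":{"type":"array","items":{"type":"array","items":{"type":"number"}}},"hand":{"type":"array","items":{"type":"number"}},"newtons":{"type":"number"}},"required":["dr","offset","hand"]}

```bash
mkdir -p pics
python3 - <<'E'
from plant import ctrl
import cv2
o=ctrl.get_obs();print(o)
for n in("scene","top","wrist"):
    im=ctrl.snapshot(n);cv2.imwrite(f"pics/{n}0.png",im[:,:,::-1]);print(n,ctrl.camera_params(n))
E
```

```text
{'t': 0.0, 'joint_pos': array([ 1.01920885e+00,  2.59340180e-01,  1.53611001e+00, -2.17773792e-05,
        1.34798426e+00, -2.02777796e-01]), 'qvel': array([-0.00133976,  0.00079709, -0.00091444, -0.00203139,  0.00042397,
       -0.00032462]), 'tau': array([ 5.86156748e-04, -4.37312114e+01, -2.83997047e+01,  7.19781895e-02,
        4.14007239e-02, -1.73522558e-04]), 'ee_pos': array([187.66093319, 516.41486161, 225.80840814]), 'orientation': array([ 0.12208871,  0.69661281, -0.12330504,  0.69614711]), 'wrist_force': array([0.26361431, 0.38089071, 1.24167676]), 'torque': array([ 0.03465143, -0.03774496,  0.02281004]), 'gripper_width': 93.20671059892493}
scene {'fx': 447.1226181020538, 'fy': 447.1226181020538, 'cx': 320.5842381722776, 'cy': 250.35096576048448, 'position': array([1026.98150296, -390.96414528,  729.34907049]), 'orientation': array([ 0.82820558,  0.39944323, -0.17232634, -0.35330476])}
top {'fx': 563.3118506515392, 'fy': 563.3118506515392, 'cx': 320.47006784082265, 'cy': 244.95843402800725, 'position': array([ 356.05301063,   20.24714721, 1197.4222689 ]), 'orientation': array([ 0.7067247 , -0.70348704,  0.0525566 , -0.05370282])}
wrist {'fx': 353.1466628606763, 'fy': 353.1466628606763, 'cx': 314.0708023934169, 'cy': 234.52751411314546, 'tool_from_camera': array([[ 3.18953709e-04, -2.47228888e-01,  9.68957055e-01,
        -1.57430067e+02],
       [ 9.99999949e-01,  8.82015289e-05, -3.06667592e-04,
        -3.23766390e-01],
       [-9.64640576e-06,  9.68957104e-01,  2.47228904e-01,
        -6.72863435e+01],
       [ 0.00000000e+00,  0.00000000e+00,  0.00000000e+00,
         1.00000000e+00]])}
```

View pics/scene0.png

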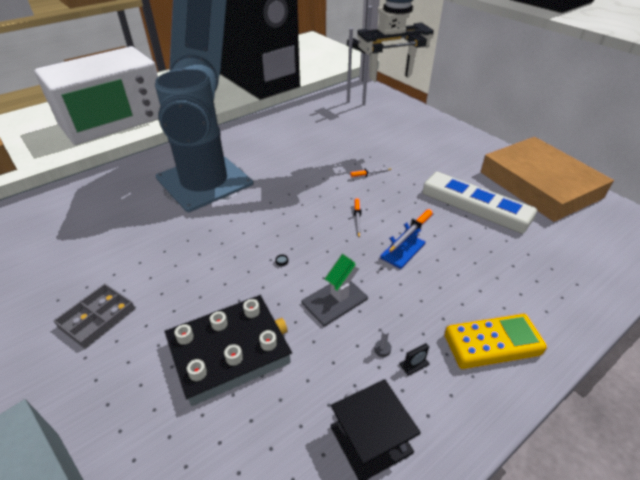

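View pics/top0.png

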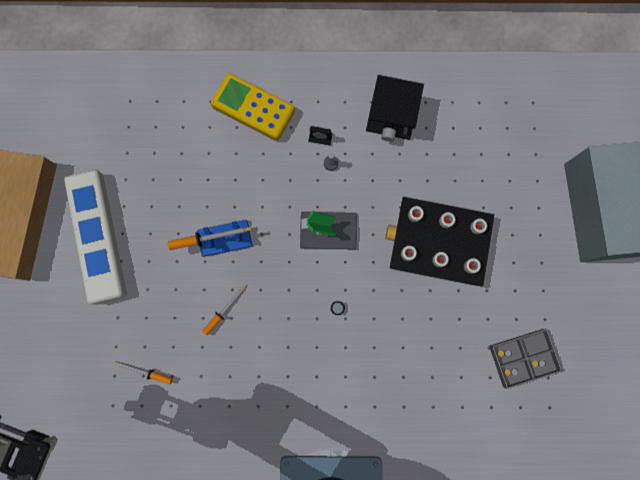

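View pics/wrist0.png

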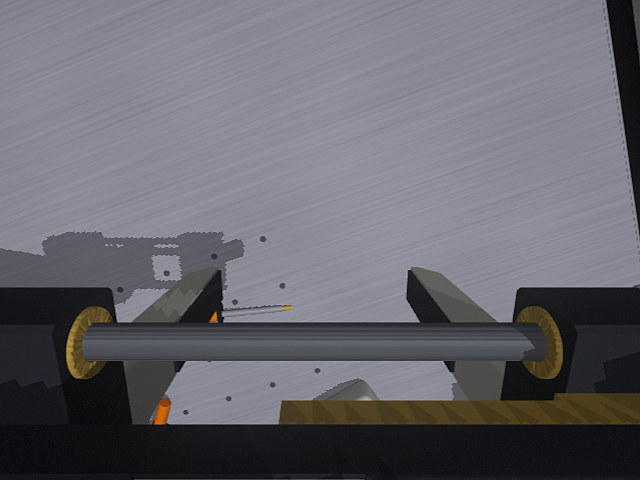

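The top view shows three orange-handled tools: one in the blue cradle (168–268, 238), a small loose one (205–245, 285–333) and another small loose one (115–172, 362–380). The one in the cradle fits both the description (guard, 173 mm, lying in the cradle) and the task. I'll enlarge it and measure it.

```bash
cat > h.py <<'E'
import numpy as np, cv2
from plant import ctrl
from scipy.spatial.transform import Rotation as R
def cam(n,obs=None):
    p=ctrl.camera_params(n)
    if n=="wrist":
        o=obs; T=p["tool_from_camera"]; Rt=R.from_quat(o["orientation"]).as_matrix()
        return p, Rt@T[:3,3]+o["ee_pos"], Rt@T[:3,:3]
    return p,np.array(p["position"]),R.from_quat(p["orientation"]).as_matrix()
def ray(c,u,v):
    p,t,M=c; d=M@np.array([(u-p["cx"])/p["fx"],(v-p["cy"])/p["fy"],1]); return t,d/np.linalg.norm(d)
def onz(c,u,v,z):
    t,d=ray(c,u,v); return t+d*(z-t[2])/d[2]
def proj(c,P):
    p,t,M=c; q=M.T@(np.asarray(P,float)-t); return np.array([p["fx"]*q[0]/q[2]+p["cx"],p["fy"]*q[1]/q[2]+p["cy"]])
def tri(c1,uv1,c2,uv2):
    t1,d1=ray(c1,*uv1);t2,d2=ray(c2,*uv2)
    A=np.stack([d1,-d2],1);s=np.linalg.lstsq(A,t2-t1,rcond=None)[0]
    a=t1+s[0]*d1;b=t2+s[1]*d2;return (a+b)/2,np.linalg.norm(a-b)
E
python3 - <<'E'
from h import *
T=cam("top");S=cam("scene")
im=cv2.imread("pics/top0.png");s=cv2.imread("pics/scene0.png")
print("base",proj(T,[0,0,0]),proj(S,[0,0,0]),"tcp",proj(T,[188,516,226]),proj(S,[188,516,226]))
a=cv2.resize(im[200:280,155:285],None,fx=6,fy=6,interpolation=cv2.INTER_CUBIC)
cv2.imwrite("pics/top0_cradle.png",a)
b=cv2.resize(s[190:330,290:450],None,fx=5,fy=4.2857,interpolation=cv2.INTER_CUBIC)
cv2.imwrite("pics/scene0_cr.png",b)
b=cv2.resize(im[185:300,290:500],None,fx=3.8,fy=3.8,interpolation=cv2.INTER_CUBIC)
cv2.imwrite("pics/top0_house.png",b)
for uv in[(168,244),(268,234),(205,333),(245,286),(115,362),(172,380)]:print(uv,onz(T,*uv,50 if uv[1]<250 else 6).round(1))
E
```

```text
base [330.48626522 509.82277389] [203.78349145 180.97458861] tcp [ 22.46223385 431.18834573] [389.90950615  75.78934684]
(168, 244) [530.5 336.8  50. ]
(268, 234) [552.4 131.1  50. ]
(205, 333) [349.4 263.1   6. ]
(245, 286) [448.1 181.9   6. ]
(115, 362) [289.1 447.8   6. ]
(172, 380) [253.2 327.9   6. ]
```

View pics/top0_cradle.png

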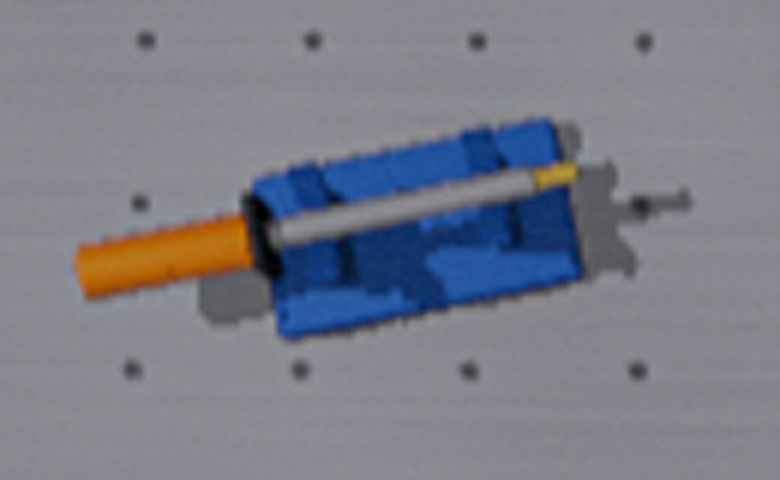

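View pics/scene0_cr.png

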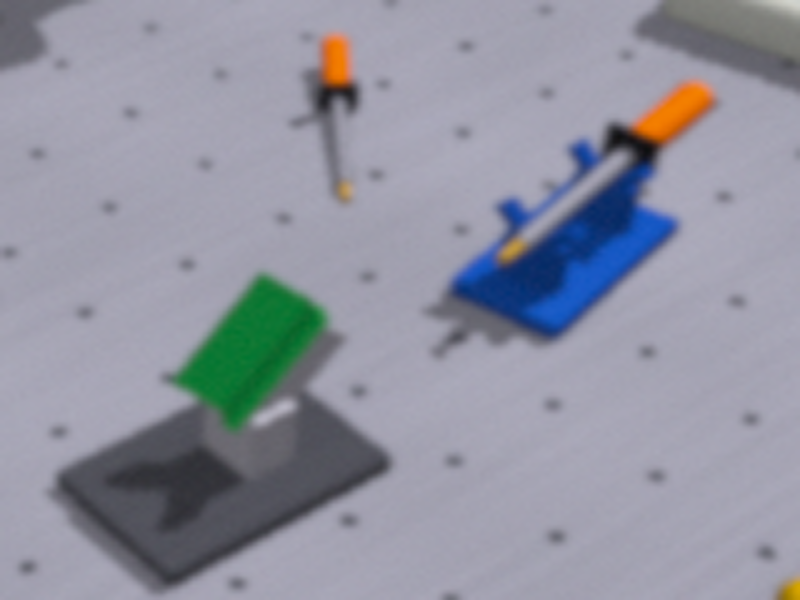

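View pics/top0_house.png

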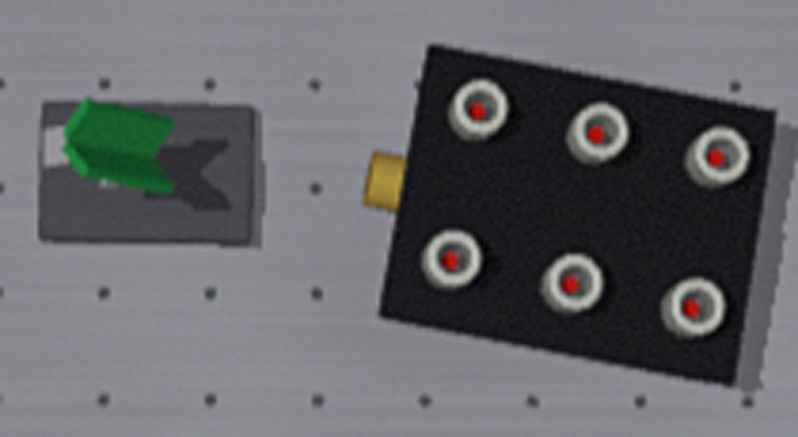

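```bash
cat > m.py <<'E'
from h import *
def setter(im,T,box,z=50):
    x0,y0,x1,y1=box
    hsv=cv2.cvtColor(im,cv2.COLOR_BGR2HSV)
    m=cv2.inRange(hsv,(5,180,120),(18,255,255)); k=np.zeros_like(m);k[y0:y1,x0:x1]=m[y0:y1,x0:x1]
    mo=cv2.moments(k,True);c=(mo["m10"]/mo["m00"],mo["m01"]/mo["m00"])
    n=cv2.inRange(hsv,(19,120,120),(30,255,255)); k2=np.zeros_like(n);k2[y0:y1,x0:x1]=n[y0:y1,x0:x1]
    mo2=cv2.moments(k2,True);c2=(mo2["m10"]/max(mo2["m00"],1),mo2["m01"]/max(mo2["m00"],1))
    return c,mo["m00"],c2,mo2["m00"],k,k2
E
python3 - <<'E'
from m import *
o=ctrl.get_obs();print(R.from_quat(o["orientation"]).as_matrix().round(3))
T=cam("top");S=cam("scene")
im=cv2.imread("pics/top0.png");s=cv2.imread("pics/scene0.png")
c,a,c2,a2,k,k2=setter(im,T,(160,220,275,260))
print(c,a,c2,a2)
H=onz(T,*c,50);N=onz(T,*c2,50);print("handle c",H,"nose c",N,"dist (expect 135.5)",np.linalg.norm(H-N),"yaw",np.degrees(np.arctan2(*(N-H)[[1,0]])))
cs,a,c2s,a2,k,k2=setter(s,S,(370,195,440,280)); print(cs,a,c2s,a2)
print("tri",tri(T,c,S,cs),tri(T,c2,S,c2s))
# red pins
hsv=cv2.cvtColor(im,cv2.COLOR_BGR2HSV)
m=cv2.inRange(hsv,(0,150,80),(6,255,255))|cv2.inRange(hsv,(172,150,80),(180,255,255))
n,l,st,ce=cv2.connectedComponentsWithStats(m)
hs=cv2.cvtColor(s,cv2.COLOR_BGR2HSV)
for i in range(1,n):
    if st[i,4]>8 and 380<ce[i][0]<500: print("pin",ce[i].round(1),st[i,4],onz(T,*ce[i],51).round(1))
# wells white
for z,lab in((62,"well"),):
    w=cv2.inRange(hsv,(0,0,120),(180,70,255));w[:,:385]=0;w[:,495:]=0;w[:198]=0;w[290:]=0
    g=cv2.inRange(im,(0,0,0),(60,60,60))
    cn,_=cv2.findContours(w,cv2.RETR_EXTERNAL,cv2.CHAIN_APPROX_NONE)
    for q in cn:
        if 60<cv2.contourArea(q)<400:
            e=cv2.fitEllipse(q);print("well",np.round(e[0],1),np.round(e[1],1),onz(T,*e[0],62).round(1))
E
```

```text
[[-0.001  0.342  0.94 ]
 [-0.001  0.94  -0.342]
 [-1.    -0.001 -0.   ]]
(181.9695652173913, 242.36521739130436) 230.0 (247.10526315789474, 228.68421052631578) 19.0
handle c [534.07686334 308.17152221  50.        ] nose c [563.33460984 174.51604537  50.        ] dist (expect 135.5) 136.82032823412666 yaw -77.652480928408
(424.34653465346537, 216.32673267326732) 101.0 (392.3333333333333, 247.66666666666666) 9.0
tri (array([534.45085881, 308.21631492,  55.3594886 ]), np.float64(3.5329290210009248)) (array([563.19737149, 174.64657563,  53.56898101]), np.float64(1.5509733866418345))
pin [415.4 213.9] 14 [ 595.8 -174.1   51. ]
pin [446.5 220. ] 16 [ 583.3 -238.3   51. ]
pin [478.2 226.2] 15 [ 570.5 -303.5   51. ]
pin [408.4 253.2] 14 [ 513.5 -158.    51. ]
pin [439.7 259.5] 14 [ 500.8 -222.    51. ]
pin [471.5 265.9] 15 [ 487.9 -286.8   51. ]
well [492.2 279.8] [ 4.9 31.6] [ 458.5 -324.5   62. ]
well [472.9 265.3] [13.  13.5] [ 487.8 -286.7   62. ]
well [440.7 258.7] [13.2 13.6] [ 501.1 -221.7   62. ]
well [408.7 252.6] [13.3 13.4] [ 513.3 -157.1   62. ]
well [479.4 225.3] [12.8 13.5] [ 570.4 -302.9   62. ]
well [447.6 219.1] [13.  13.5] [ 583.1 -238.1   62. ]
well [416.  212.8] [12.6 13.2] [ 595.9 -173.5   62. ]
well [391.5 211.2] [15.1 40.9] [ 599.  -123.3   62. ]
```

Run:
```python
from m import *
T=cam("top");S=cam("scene")
im=cv2.imread("pics/top0.png");s=cv2.imread("pics/scene0.png")
hsv=cv2.cvtColor(im,cv2.COLOR_BGR2HSV)
w=cv2.inRange(hsv,(0,0,0),(180,255,105));w[:,:292]=0;w[:,365:]=0;w[:202]=0;w[258:]=0
w|=0
g=cv2.inRange(hsv,(45,100,40),(85,255,255));g[:,:292]=0;g[:,365:]=0;g[:202]=0;g[258:]=0
q=max(cv2.findContours(w|g,cv2.RETR_EXTERNAL,cv2.CHAIN_APPROX_NONE)[0],key=cv2.contourArea)
r=cv2.minAreaRect(q);b=cv2.boxPoints(r)
P=np.array([onz(T,*x,12) for x in b]);print(b.round(1),P.round(1));print("center",P.mean(0),"sides",[np.linalg.norm(P[i]-P[i-1]).round(1) for i in range(4)])
for A,n,c,off in((im,"t",(295,195,370,265),10),(s,"s",(300,245,375,325),8)):
    x0,y0,x1,y1=c;cv2.imwrite(f"pics/tr_{n}.png",cv2.resize(A[y0:y1,x0:x1],None,fx=off,fy=off-0.6 if n=="s" else 8,interpolation=cv2.INTER_CUBIC))
```

```text
[[299.5 248. ]
 [300.3 210.7]
 [359.6 212. ]
 [358.8 249.3]] [[529.   67.2  12. ]
 [609.9  66.3  12. ]
 [607.7 -61.1  12. ]
 [526.8 -58.9  12. ]]
center [568.37696619   3.34709315  12.        ] sides [np.float64(126.1), np.float64(80.9), np.float64(127.4), np.float64(80.9)]
```

View pics/tr_t.png

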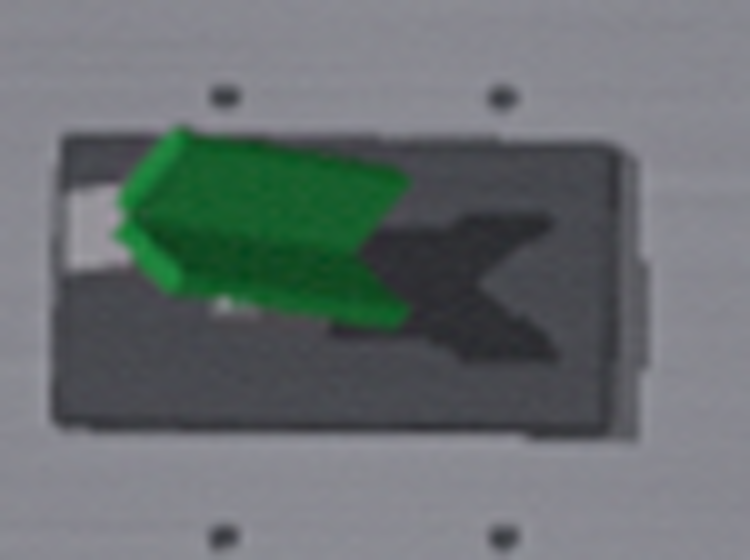

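View pics/tr_s.png

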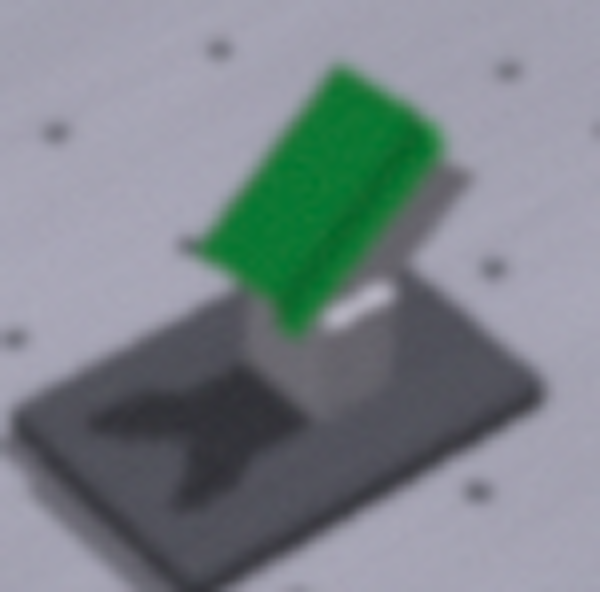

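Run:
```python
from m import *
T=cam("top");S=cam("scene")
f=lambda u,v,z:onz(T,295+(u-.5)/10,195+(v-.5)/8,z)
r2=2**.5
tl,tr,bl,br=[f(*a,12) for a in((62,135),(615,145),(55,424),(605,432))]
for a,b in((tl,tr),(bl,br)):
    print("plate edge",a.round(1),b.round(1),np.linalg.norm(a-b),np.degrees(np.arctan2(*(b-a)[[1,0]])))
print("plate ctr",(tl+tr+bl+br)/4)
pts={"UL":((185,130),3.5,10),"UR":((180,293),3.5,10),"LL":((410,180),68,10),"LR":((408,325),68,10),"UA":((128,212),3.5,-7.07),"LA":((360,248),68,-7.07)}
W={}
for k,(uv,x,z) in pts.items():
    h=105+(z-x)/r2; W[k]=f(*uv,h); print(k,W[k].round(1),"fwd",(x+z)/r2)
U=(W["UL"]+W["UR"])/2;L=(W["LL"]+W["LR"])/2
print("open",np.linalg.norm(W["UL"]-W["UR"]),np.linalg.norm(W["LL"]-W["LR"]))
for a,b in((U,L),(W["UA"],W["LA"]),(W["UL"],W["LL"]),(W["UR"],W["LR"])):
    d=(b-a)[:2];print("len(45.6)",np.linalg.norm(d),"yaw",np.degrees(np.arctan2(d[1],d[0])))
yaw=np.radians(-91.0)
e=np.array([np.cos(yaw),np.sin(yaw)])
print("O from",[(p[:2]-e*fw).round(1) for p,fw in((U,9.55),(L,55.2),(W["UA"],-2.5),(W["LA"],43.1))])
# scene check
g=lambda u,v:(300+(u-.5)/8,245+(v-.5)/7.4)
print("scene far-wall top edge pts proj of LL,UL",proj(S,W["LL"]),proj(S,W["UL"]),g(290,335),g(445,130))
```

```text
plate edge [607.5  64.4  12. ] [605.3 -54.3  12. ] 118.76212319419915 -91.06812817621531
plate edge [529.1  65.1  12. ] [527.5 -51.8  12. ] 116.9653154866372 -90.79459588045975
plate ctr [567.35808707   5.86302178  12.        ]
UL [588.2  36.6 109.6] fwd 9.54594154601839
UR [547.4  37.3 109.6] fwd 9.54594154601839
LL [585.  -9.  64.] fwd 55.154328932550705
LR [547.4  -8.6  64. ] fwd 55.154328932550705
UA [569.9  47.9  97.5] fwd -2.5243712088359747
LA [569.5   1.   51.9] fwd 43.084016177696334
open 40.77707183189228 37.683234122877586
len(45.6) 45.72241327989916 yaw -92.0025215461043
len(45.6) 46.89183235486708 yaw -90.47363670693208
len(45.6) 45.63962056809233 yaw -93.94819719516715
len(45.6) 45.85770624535068 yaw -90.06610248759995
O from [array([568. ,  46.5]), array([567.2,  46.4]), array([569.9,  45.4]), array([570.3,  44.1])]
scene far-wall top edge pts proj of LL,UL [334.13314133 289.73798163] [353.62505811 264.12009822] (336.1875, 290.2027027027027) (355.5625, 262.5)
```

The cradle tool measures ~173 mm end to end, while the other two are ~125 mm, so this is the right one (handle centroid px (182,242), nose (247,229)). All six wells show a red pin. I'll move above the handle.

Emit:
move_arm(dr=[[0, 0, -57.6], [0, 0, -57.6], [0, 0, -57.6], [0, 0, -57.6], [0, 0, -57.6], [0, 0, -57.6], [0, 0, -57.6], [0, 0, -57.6], [0, 0, -57.6], [0, 0, -57.6]], offset=[[346, -209, -77], [346, -209, -77], [346, -209, -77], [346, -209, -77], [346, -209, -77], [346, -209, -77], [346, -209, -77], [346, -209, -77], [346, -209, -77], [346, -209, -77]], hand=[0.7, 0.7, 0.7, 0.7, 0.7, 0.7, 0.7, 0.7, 0.7, 0.7], newtons=40)

```text
t: 1.15
ee_pos: [534.9, 306.3, 148.4]
orientation: [0.443, 0.551, -0.444, 0.55]
wrist_force: [-1.4, 0.4, -0.3]
gripper_width: 65.2
```

Run:
```python
from m import *
o=ctrl.get_obs();print(o["t"],o["ee_pos"],o["joint_pos"].round(3),o["gripper_width"]);print(R.from_quat(o["orientation"]).as_matrix().round(3))
im=ctrl.snapshot("wrist")[:,:,::-1].copy();cv2.imwrite("pics/w1.png",im)
```

```text
1.15 [534.92366163 306.28669917 148.38520056] [0.339 0.436 1.475 0.    1.233 0.126] 65.23588086724895
[[-0.002  0.977  0.212]
 [-0.001  0.212 -0.977]
 [-1.    -0.002  0.   ]]
```

View pics/w1.png

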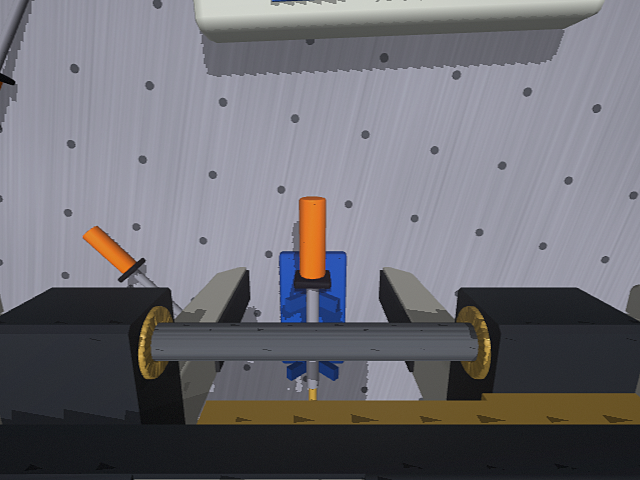

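The wrist view shows the orange handle at (312, 198–277), centred between the fingers, with the guard at row 280. I'll measure it from here.

Run:
```python
from m import *
o=ctrl.get_obs();c=cam("wrist",o)
im=cv2.imread("pics/w1.png")
ce,a,*_=setter(im,c,(270,180,360,300));print(ce,a)
P=onz(c,*ce,60 - 3);print("handle centre approx",P.round(1))
for u,v,z in((312,198,50),(312,277,58),(313,395,50)):print(onz(c,u,v,z).round(1))
```

```text
(311.9836714497773, 237.10242454230578) 2021.0
handle centre approx [532.  309.1  57. ]
[526.1 336.1  50. ]
[538.5 279.2  58. ]
[562.5 172.3  50. ]
```

Emit:
move_arm(dr=[[0, 0, 0], [0, 0, 0], [0, 0, 0], [0, 0, 0], [0, 0, 0]], offset=[[0, 0, -50], [0, 0, -80], [0, 1, -106], [0, 1, -109], [0, 1, -109]], hand=[0.7, 0.7, 0.7, 0.7, 0.7])

```text
t: 1.7
ee_pos: [532.5, 310.1, 41.0]
orientation: [0.442, 0.552, -0.443, 0.551]
wrist_force: [-0.8, -0.3, -0.1]
gripper_width: 65.3
```

Emit:
move_arm(dr=[[0, 0, 0], [0, 0, 0], [0, 0, 0], [0, 0, 0], [0, 0, 0], [0, 0, 0], [0, 0, 0]], offset=[[0, 0, -1], [0, 0, -1], [0, 0, -1], [0, 0, -1], [0, 0, -1], [0, 0, -1], [0, 0, -1]], hand=[0, 0, 0, 0, 0, 0, 0], newtons=40)

```text
t: 2.4
ee_pos: [533.6, 308.8, 39.6]
orientation: [0.443, 0.551, -0.443, 0.551]
wrist_force: [-0.6, 0.2, 0.3]
gripper_width: 19.1
```

Emit:
move_arm(dr=[[0, 0, 0], [0, 0, 0], [0, 0, 0], [0, 0, 0], [0, 0, 0], [0, 0, 0], [0, 0, 0], [0, 0, 0]], offset=[[0, 0, 30], [0, 0, 70], [0, 0, 120], [0, 0, 170], [0, 0, 180], [0, 0, 180], [0, 0, 180], [0, 0, 180]], hand=[0, 0, 0, 0, 0, 0, 0, 0])

```text
t: 3.2
ee_pos: [532.6, 308.4, 216.8]
orientation: [0.442, 0.552, -0.445, 0.55]
wrist_force: [0.1, -0.1, -1.1]
gripper_width: 19.2
```

Run:
```python
from m import *
o=ctrl.get_obs();print(o["t"],o["ee_pos"],o["joint_pos"].round(3),o["gripper_width"],o["wrist_force"])
im=ctrl.snapshot("wrist")[:,:,::-1].copy();cv2.imwrite("pics/w2.png",im)
for n in("top","scene"):
    cv2.imwrite(f"pics/{n}2.png",ctrl.snapshot(n)[:,:,::-1])
```

```text
3.2 [532.64935286 308.36321746 216.8024265 ] [ 0.344  0.385  1.379 -0.     1.382  0.127] 19.208391801950775 [ 0.0811028  -0.09710815 -1.05842468]
```

View pics/w2.png

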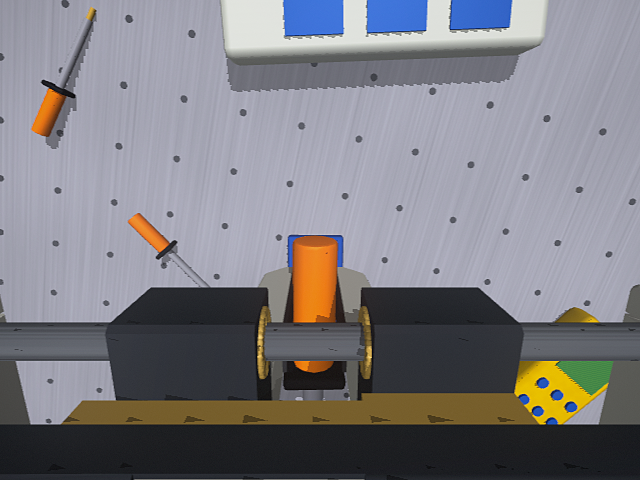

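View pics/scene2.png

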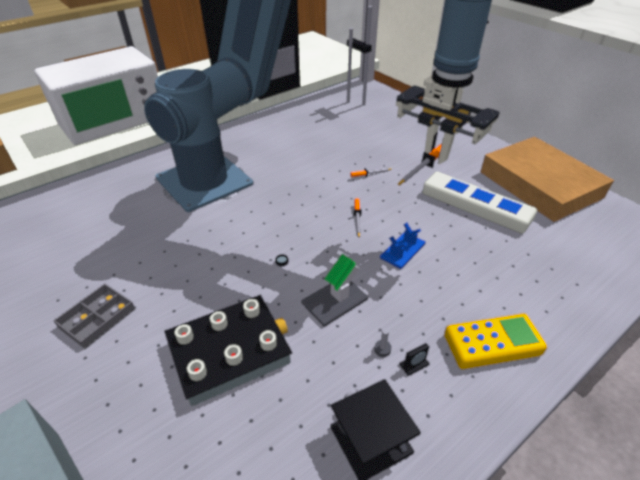

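Run:
```python
from m import *
T=cam("top");S=cam("scene");o=ctrl.get_obs();W=cam("wrist",o)
s=cv2.imread("pics/scene2.png");t=cv2.imread("pics/top2.png");w=cv2.imread("pics/w2.png")
M=R.from_quat(o["orientation"]).as_matrix()
G=o["ee_pos"]-11*M[:,0]
print("pred guard",proj(S,G+33*M[:,2]),"tip",proj(S,G+143*M[:,2]), "top",proj(T,G+143*M[:,2]))
c,a,c2,a2,k,k2=setter(s,S,(380,130,450,200));print(c2,a2,"pred nose",proj(S,G+135.5*M[:,2]))
print(setter(t,T,(150,190,330,300))[2:4],proj(T,G+135.5*M[:,2]))
print("wrist handle end pred",proj(W,G-30*M[:,2]))
cv2.imwrite("pics/s2c.png",cv2.resize(s[130:200,380:460],None,fx=8,fy=8,interpolation=cv2.INTER_CUBIC))
cv2.imwrite("pics/t2c.png",cv2.resize(t[150:300,100:300],None,fx=4,fy=4,interpolation=cv2.INTER_CUBIC))
```

```text
pred guard [428.34993839 158.8059501 ] tip [399.92531431 182.97869584] top [237.04240616 210.18763763]
(401.1666666666667, 181.5) 6.0 pred nose [401.99203565 181.22112363]
((237.28571428571428, 236.10714285714286), 28.0) [232.8474589  211.06934781]
wrist handle end pred [312.99062286 234.47077937]
```

View pics/s2c.png

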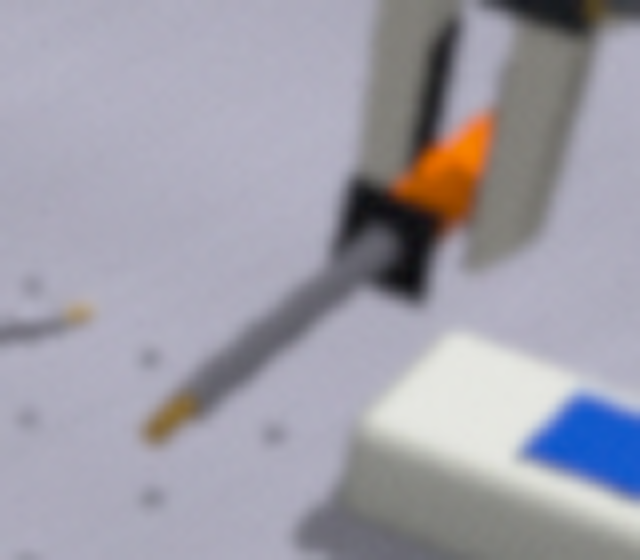

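View pics/t2c.png

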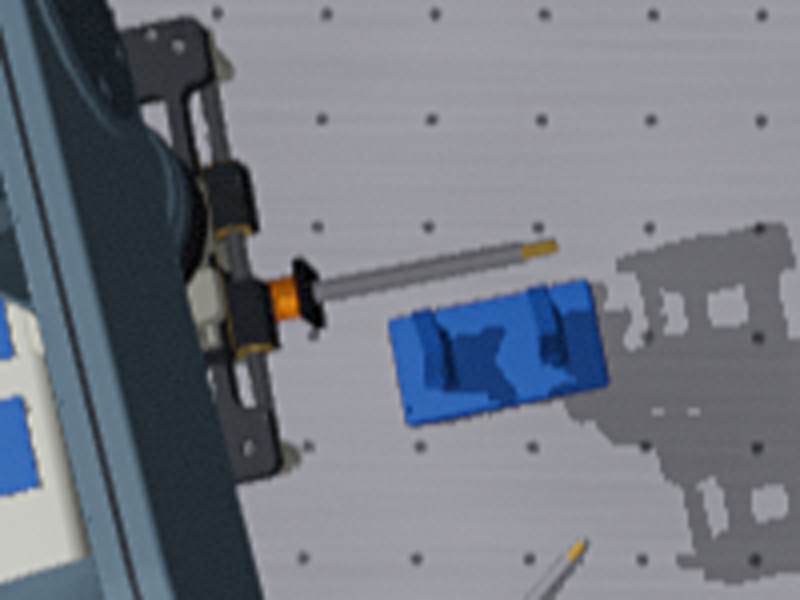

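```bash
cat > plan.py <<'E'
from h import *
def frame(X,Y):
    X=np.array(X,float);X/=np.linalg.norm(X);Y=np.array(Y,float);Y-=X*(X@Y);Y/=np.linalg.norm(Y);return np.stack([X,Y,np.cross(X,Y)],1)
def delta(R0,R1):return np.degrees(R.from_matrix(R1@R0.T).as_rotvec())
ps=np.radians(-91.);c=.5**.5
tx=np.array([np.cos(ps)*c,np.sin(ps)*c,-c]);tz=np.array([np.cos(ps)*c,np.sin(ps)*c,c]);ty=np.cross(tz,tx)
O=np.array([568.,46.,105.])
E
python3 - <<'E'
from plan import *
y=np.radians(12.4);R0=frame([0,0,-1],[np.cos(y),np.sin(y),0])
R1=np.stack([-tz,ty,tx],1);print(np.linalg.det(R1),delta(R0,R1))
p0=np.array([533.95,308.89,219.65])
G=O-41*tx;tcp=G-11*tz
for h in(80,30,0):print(h,(tcp+h*tz-p0).round(1),tcp+h*tz)
E
```

```text
1.0000000000000004 [ 44.87540489   4.47916088 -12.70277694]
80 [  33.7 -282.7  -36.9] [567.65445998  26.20402561 182.78174593]
30 [  34.3 -247.3  -72.2] [568.27149573  61.55397988 147.42640687]
0 [  34.7 -226.1  -93.4] [568.64171718  82.76395244 126.21320344]
```

Emit:
move_arm(dr=[[0, 0, 0], [7.5, 0.7, -2.1], [15, 1.5, -4.2], [22.4, 2.2, -6.4], [29.9, 3, -8.5], [37.4, 3.7, -10.6], [44.9, 4.5, -12.7], [44.9, 4.5, -12.7], [44.9, 4.5, -12.7], [44.9, 4.5, -12.7]], offset=[[0, -30, 20], [5, -70, 20], [10, -110, 20], [15, -150, 20], [20, -190, 20], [26, -230, 20], [34, -270, 20], [34, -283, 20], [34, -283, 20], [34, -283, 20]], hand=[0, 0, 0, 0, 0, 0, 0, 0, 0, 0])

```text
t: 4.35
ee_pos: [567.9, 26.6, 239.5]
orientation: [0.659, 0.648, -0.273, 0.268]
wrist_force: [-0.2, 1.0, -0.8]
gripper_width: 19.2
```

Run:
```python
from m import *
o=ctrl.get_obs();print(o["t"],o["ee_pos"],o["joint_pos"].round(3),o["gripper_width"],o["wrist_force"]);print(R.from_quat(o["orientation"]).as_matrix().round(3))
for n in("top","scene","wrist"):
    cv2.imwrite(f"pics/{n}3.png",ctrl.snapshot(n)[:,:,::-1])
```

```text
4.35 [567.87078926  26.55491751 239.51661223] [-0.566  0.433  1.517  0.65   1.653 -0.652] 19.16222000887431 [-0.16836753  0.97864415 -0.83135921]
[[ 0.011  1.    -0.012]
 [ 0.707 -0.017 -0.707]
 [-0.707 -0.001 -0.707]]
```

View pics/scene3.png

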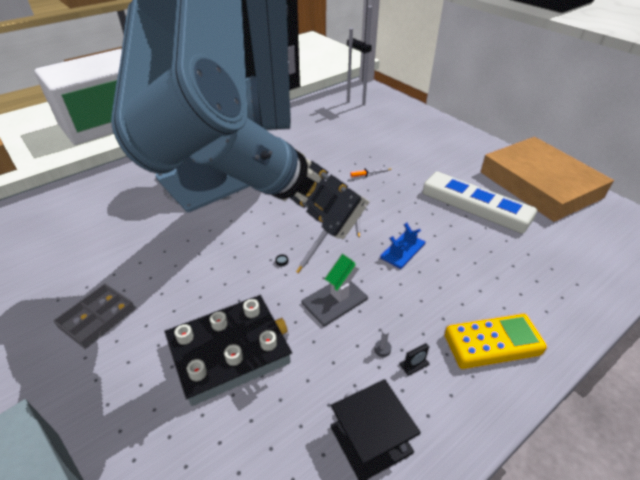

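View pics/top3.png

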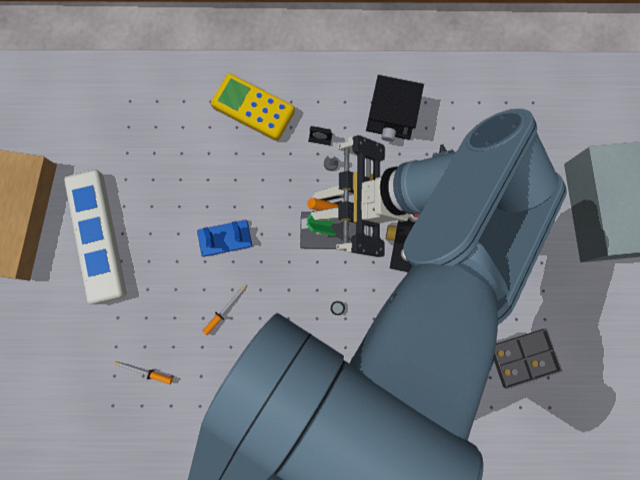

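View pics/wrist3.png

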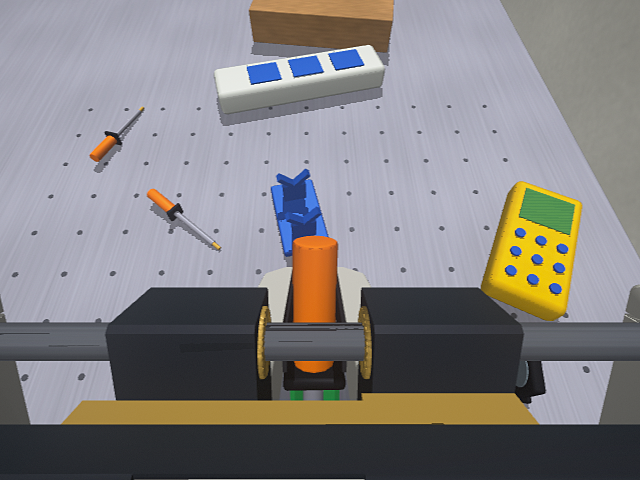

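Emit:
move_arm(dr=[[0, 0, 0], [0, 0, 0], [0, 0, 0], [0, 0, 0], [0, 0, 0], [0, 0, 0]], offset=[[0, 0, -30], [0, 0, -57], [0, 18, -75], [0, 36, -92], [0, 42, -98], [0, 42, -98]], hand=[0, 0, 0, 0, 0, 0])

```text
t: 5.1
ee_pos: [567.2, 70.3, 141.8]
orientation: [0.658, 0.649, -0.272, 0.268]
wrist_force: [1.0, -0.9, -1.1]
gripper_width: 19.2
```

Run:
```python
from m import *
from plan import *
o=ctrl.get_obs();print(o["t"],o["ee_pos"],o["gripper_width"],o["wrist_force"])
M=R.from_quat(o["orientation"]).as_matrix();S=cam("scene");T=cam("top")
G=o["ee_pos"]-11*M[:,0]
s=ctrl.snapshot("scene")[:,:,::-1].copy();print("nose pred",proj(S,G+(35+102.5)*M[:,2]),setter(s,S,(290,240,345,330))[2:4])
cv2.imwrite("pics/s4c.png",cv2.resize(s[200:320,280:400],None,fx=5,fy=5,interpolation=cv2.INTER_CUBIC))
t=ctrl.snapshot("top")[:,:,::-1]
cv2.imwrite("pics/t4c.png",cv2.resize(t[185:265,290:390],None,fx=7,fy=7,interpolation=cv2.INTER_CUBIC))
w=ctrl.snapshot("wrist")[:,:,::-1]
cv2.imwrite("pics/w4c.png",cv2.resize(w[220:420,220:420],None,fx=3,fy=3,interpolation=cv2.INTER_CUBIC))
```

```text
5.1 [567.18425466  70.26487596 141.80897843] 19.172481158154635 [ 0.9810227  -0.90107438 -1.12132289]Traceback (most recent call last):
  File "<stdin>", line 6, in <module>
  File "m.py", line 6, in setter
    mo=cv2.moments(k,True);c=(mo["m10"]/mo["m00"],mo["m01"]/mo["m00"])
                              ~~~~~~~~~^~~~~~~~~~
ZeroDivisionError: float division by zero
```

```bash
sed -i 's#mo\["m00"\],mo\["m01"\]/mo\["m00"\])#max(mo["m00"],1),mo["m01"]/max(mo["m00"],1))#' m.py
cat > look.py <<'E'
from m import *
import sys
def crop(n,box,f,name):
    im=ctrl.snapshot(n)[:,:,::-1].copy();x0,y0,x1,y1=box
    cv2.imwrite(f"pics/{name}.png",cv2.resize(im[y0:y1,x0:x1],None,fx=f,fy=f,interpolation=cv2.INTER_CUBIC));return im
E
python3 - <<'E'
from look import *
crop("scene",(280,200,400,320),5,"s4c");crop("top",(290,185,390,265),7,"t4c");crop("wrist",(220,220,420,420),3,"w4c")
E
```

```text
(no output)
```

View pics/s4c.png

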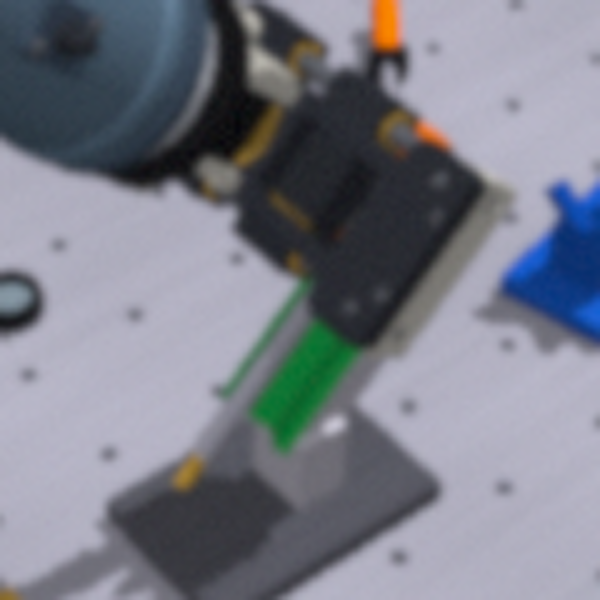

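View pics/t4c.png

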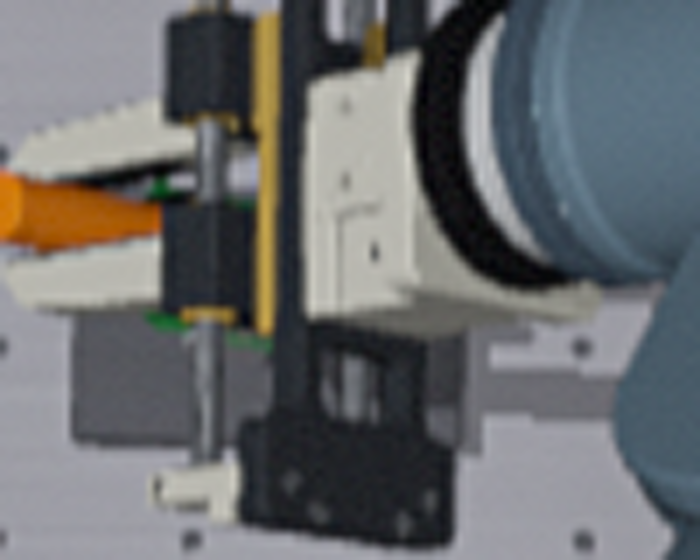

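View pics/w4c.png

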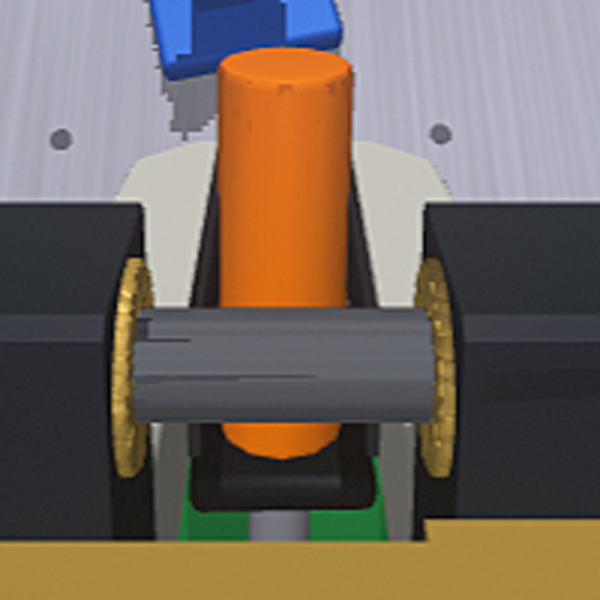

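The shank sits above the V, centred (shank col 278 of green 180–385 in the crop). I'll lower it along the V's normal.

Emit:
move_arm(dr=[[0, 0, 0], [0, 0, 0], [0, 0, 0], [0, 0, 0]], offset=[[0, 6, -6], [0, 12, -12.5], [0, 13, -13.5], [0, 13, -13.5]], hand=[0, 0, 0, 0])

```text
t: 5.7
ee_pos: [567.8, 81.0, 127.8]
orientation: [0.659, 0.648, -0.273, 0.268]
wrist_force: [0.5, -0.7, -1.0]
gripper_width: 19.2
```

Emit:
move_arm(dr=[[0, 0, 0], [0, 0, 0]], offset=[[0, 2, -2], [0, 2, -2]], hand=[0, 0])

```text
t: 5.9
ee_pos: [568.5, 82.6, 126.3]
orientation: [0.659, 0.647, -0.273, 0.269]
wrist_force: [1.6, -1.9, 1.6]
gripper_width: 19.0
```

Run:
```python
from look import *
o=ctrl.get_obs();print(o["t"],o["ee_pos"],o["wrist_force"],o["torque"])
crop("scene",(280,200,400,320),5,"s5c")
```

```text
5.9 [568.48912851  82.55236678 126.28186216] [ 1.5935264  -1.89833838  1.59730584] [-0.62712176 -0.07965886 -0.07362725]
```

View pics/s5c.png

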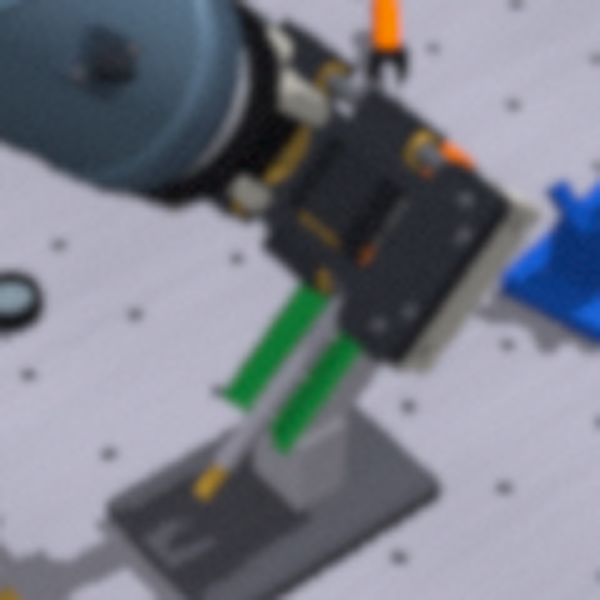

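Light contact force along the V's normal agrees with the bedded pose, so I'll release.

Emit:
move_arm(dr=[[0, 0, 0], [0, 0, 0], [0, 0, 0], [0, 0, 0], [0, 0, 0]], offset=[[0, 0.3, -0.3], [0, 0.3, -0.3], [0, 0.3, -0.3], [0, 0.3, -0.3], [0, 0.3, -0.3]], hand=[0.3, 0.5, 0.55, 0.55, 0.55])

```text
t: 6.45
ee_pos: [567.8, 83.3, 125.8]
orientation: [0.659, 0.648, -0.273, 0.268]
wrist_force: [-0.3, 1.1, -0.3]
gripper_width: 50.0
```

Emit:
move_arm(dr=[[0, 0, 0], [0, 0, 0], [0, 0, 0], [0, 0, 0], [0, 0, 0]], offset=[[0, -20, 20], [0, -50, 50], [0, -70, 80], [0, -70, 100], [0, -70, 100]], hand=[0.55, 0.55, 0.55, 0.55, 0.55])

```text
t: 6.95
ee_pos: [569.2, 12.0, 228.4]
orientation: [0.66, 0.646, -0.272, 0.27]
wrist_force: [-0.5, -0.1, 0.0]
gripper_width: 51.2
```

Run:
```python
from look import *
o=ctrl.get_obs();print(o["t"],o["ee_pos"],o["joint_pos"].round(2),o["wrist_force"])
crop("scene",(280,200,400,320),5,"s6c");cv2.imwrite("pics/w6.png",ctrl.snapshot("wrist")[:,:,::-1]);crop("top",(290,185,390,265),7,"t6c")
```

```text
6.95 [569.19549976  11.97831923 228.3594132 ] [-0.59  0.45  1.52  0.64  1.65 -0.68] [-0.46635884 -0.14458688  0.04768212]
```

View pics/s6c.png

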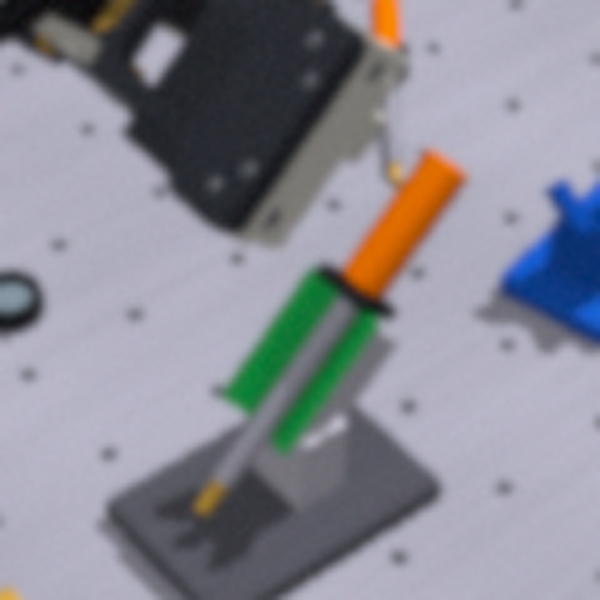

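View pics/w6.png

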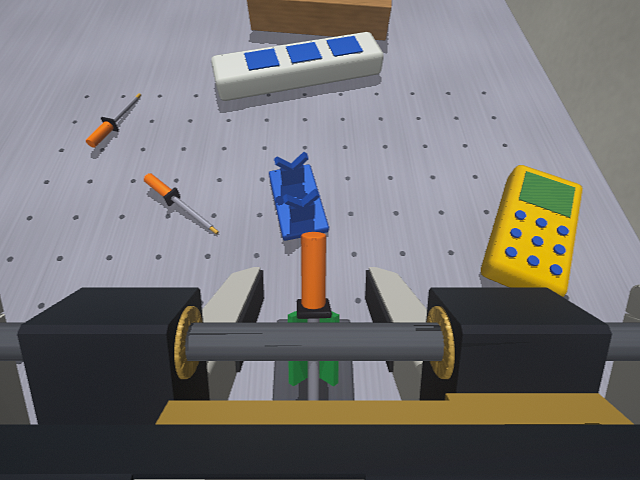

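Run:
```python
from look import *
from plan import *
o=ctrl.get_obs();W=cam("wrist",o);S=cam("scene");T=cam("top")
w=cv2.imread("pics/w6.png");s=ctrl.snapshot("scene")[:,:,::-1].copy()
cw=setter(w,W,(290,225,340,315))[0];r=setter(s,S,(320,225,376,280));cs=r[0];print(cw,cs,r[1])
H,e=tri(W,cw,S,cs);print("handle c",H,e)
rel=H-O;print("in trough",rel@tx,rel@ty,rel@tz,"(expect -33+x, 0, ~0..)")
r=setter(s,S,(300,285,345,320));print(r[2:4])
t,d=ray(S,*r[2]);
# nose: intersect ray with plane y_trough=0
k=((O-t)@ty)/(d@ty);N=t+k*d;print("nose",N,(N-O)@tx,(N-O)@tz,"expect 102.5+x,0")
R0=np.stack([-tz,ty,tx],1);R1=np.stack([tx,ty,tz],1);print(delta(R0,R1))
p0=np.array([567.95,67.89+2+.3-70+13-13,0]);
```

```text
(313.06371986222734, 269.63030998851895) (360.0539419087137, 244.71784232365144) 241.0
handle c [568.1536606   69.78577347 127.04410831] 0.48746858878554294
in trough -32.405954845101526 -0.2614817901838121 -1.2308778986355522 (expect -33+x, 0, ~0..)
((321.1875, 299.1875), 16.0)
nose [566.72379563 -27.11369968  31.63304006] 103.58534296411945 -0.17120681344381858 expect 102.5+x,0
[-89.98629256   1.57071658   0.        ]
```

The tool is bedded at trough x≈0, y≈0, z≈-1, so step 1 should be met. Next I'll reorient the gripper along the tool axis.

Emit:
move_arm(dr=[[0, 0, 0], [-8.5, 0.1, 0], [-17, 0.3, 0], [-25, 0.4, 0], [-33, 0.6, 0], [-41, 0.7, 0], [-49, 0.9, 0], [-57, 1, 0], [-65, 1.1, 0], [-73, 1.3, 0]], offset=[[0, 0, 45], [0, 0, 75], [0, 10, 85], [0, 35, 85], [0, 60, 85], [0, 85, 85], [0, 110, 85], [0, 130, 80], [0, 145, 70], [0, 150, 50]], hand=[0.55, 0.55, 0.55, 0.55, 0.55, 0.55, 0.55, 0.55, 0.55, 0.55])

```text
t: 8.15
ee_pos: [568.2, 166.1, 276.5]
orientation: [-0.366, -0.36, 0.61, -0.603]
wrist_force: [-0.4, -0.6, -0.2]
gripper_width: 51.2
```

Run:
```python
from look import *
o=ctrl.get_obs();print(o["t"],o["ee_pos"],o["joint_pos"].round(2));print(R.from_quat(o["orientation"]).as_matrix().round(3))
```

```text
8.15 [568.17797951 166.05291899 276.53908801] [ 0.36  0.46  1.23 -0.46  1.64  0.39]
[[-0.004  1.    -0.013]
 [-0.473 -0.014 -0.881]
 [-0.881  0.003  0.473]]
```

Emit:
move_arm(dr=[[-8.5, 0.1, 0], [-17, 0.3, 0], [-17, 0.3, 0], [-17, 0.3, 0], [-17, 0.3, 0]], offset=[[1, -3, -25], [2, -6, -50], [2, -6, -60], [2, -6, -60], [2, -6, -60]], hand=[0.55, 0.55, 0.55, 0.55, 0.55])

```text
t: 8.65
ee_pos: [570.6, 156.7, 217.7]
orientation: [-0.275, -0.269, 0.659, -0.647]
wrist_force: [0.2, -0.1, 1.2]
gripper_width: 51.4
```

Run:
```python
from look import *
o=ctrl.get_obs();print(o["t"],o["ee_pos"],o["joint_pos"].round(2));print(R.from_quat(o["orientation"]).as_matrix().round(3))
cv2.imwrite("pics/w7.png",ctrl.snapshot("wrist")[:,:,::-1])
im=crop("scene",(280,130,440,320),4,"s7c")
```

```text
8.65 [570.6213537  156.72624405 217.71330584] [ 0.46  0.62  1.26 -0.68  1.67  0.56]
[[-0.012  1.    -0.015]
 [-0.705 -0.019 -0.709]
 [-0.71   0.002  0.705]]
```

View pics/w7.png

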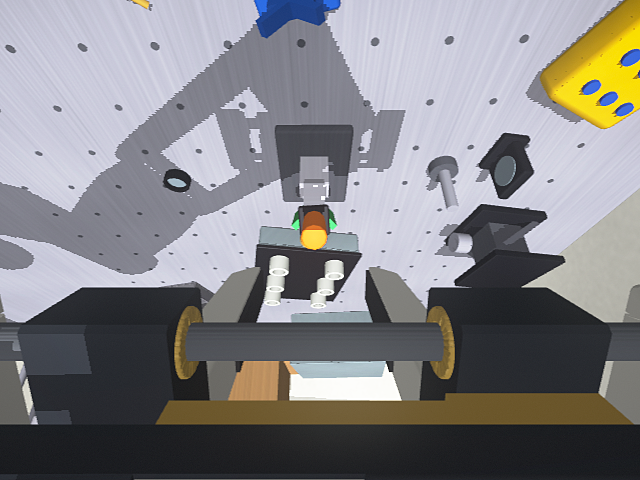

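View pics/s7c.png

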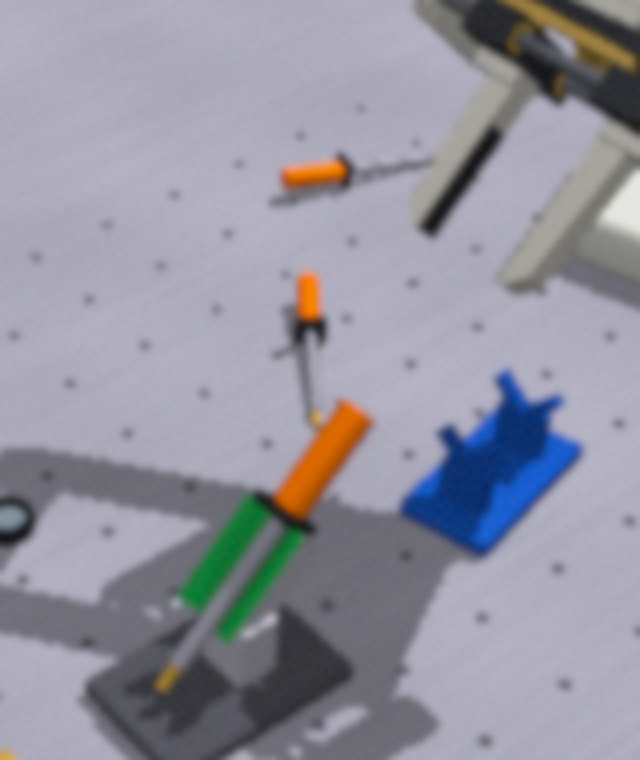

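Run:
```python
from look import *
from plan import *
o=ctrl.get_obs();W=cam("wrist",o);M=R.from_quat(o["orientation"]).as_matrix()
E=O-63*tx;print("expected handle end px",proj(W,E)); print("tcp axis in tool coords",M.T@(E-o["ee_pos"]))
w=cv2.imread("pics/w7.png");h=cv2.cvtColor(w,cv2.COLOR_BGR2HSV)
m=cv2.inRange(h,(14,180,180),(30,255,255));m[:225]=0;m[255:]=0;m[:,:295]=0;m[:,335:]=0
mo=cv2.moments(m,True);uv=(mo["m10"]/mo["m00"],mo["m01"]/mo["m00"]);print(uv,mo["m00"])
t,d=ray(W,*uv);k=((E-t)@tx)/(d@tx);print("tool coords",M.T@(t+k*d-o["ee_pos"]))
```

```text
expected handle end px [311.42149528 235.92696312]
tcp axis in tool coords [95.97882826 -1.35354347 -2.41489397]
(312.49717514124296, 241.48022598870057) 177.0
tool coords [95.96157855 -0.56359303  1.84710497]
```

Emit:
move_arm(dr=[[0, 0, 0], [0, 0, 0], [0, 0, 0], [0, 0, 0], [0, 0, 0], [0, 0, 0], [0, 0, 0]], offset=[[-1, -25, -25], [-1, -45, -45], [-1.5, -65, -65], [-1.5, -80, -80], [-1.5, -89, -90], [-1.5, -91.5, -92.5], [-1.5, -91.5, -92.5]], hand=[0.55, 0.55, 0.55, 0.55, 0.55, 0.55, 0.55])

```text
t: 9.45
ee_pos: [569.1, 65.3, 124.7]
orientation: [-0.274, -0.268, 0.659, -0.647]
wrist_force: [0.0, 0.2, 0.8]
gripper_width: 51.4
```

Run:
```python
from look import *
o=ctrl.get_obs();print(o["t"],o["ee_pos"],o["joint_pos"].round(2),o["wrist_force"])
cv2.imwrite("pics/w8.png",ctrl.snapshot("wrist")[:,:,::-1])
im=crop("scene",(280,160,440,320),4,"s8c")
```

```text
9.45 [569.07548034  65.3468797  124.71426648] [ 0.34  0.63  1.49 -0.74  1.41  0.63] [0.03243218 0.24624122 0.77898093]
```

View pics/w8.png

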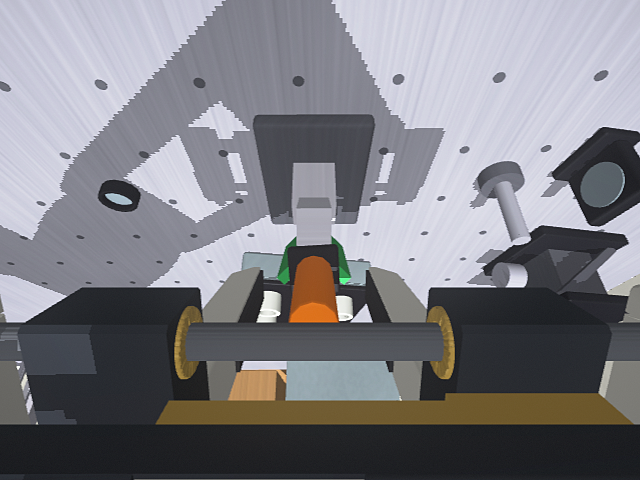

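View pics/s8c.png

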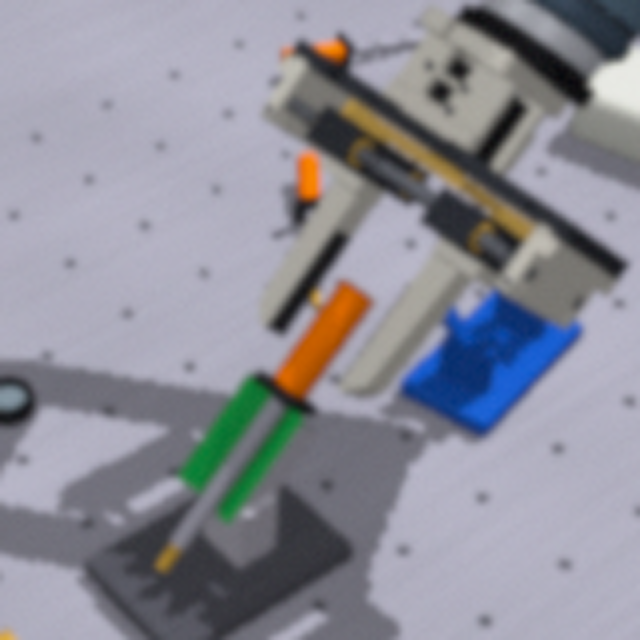

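The handle sits between the fingers (handle at cols 290–338, centred at 313). I'll close, then lift along the V's normal.

Emit:
move_arm(dr=[[0, 0, 0], [0, 0, 0], [0, 0, 0], [0, 0, 0], [0, 0, 0], [0, 0, 0]], offset=[[0, 0, 0], [0, 0, 0], [0, 0, 0], [0, 0, 0], [0, 0, 0], [0, 0, 0]], hand=[0, 0, 0, 0, 0, 0], newtons=50)

```text
t: 10.15
ee_pos: [568.7, 65.9, 123.4]
orientation: [-0.273, -0.268, 0.659, -0.647]
wrist_force: [0.5, 1.6, 0.4]
gripper_width: 19.3
```

Emit:
move_arm(dr=[[0, 0, 0], [0, 0, 0], [0, 0, 0], [0, 0, 0], [0, 0, 0], [0, 0, 0]], offset=[[0, -8, 8], [0, -25, 30], [0, -35, 60], [0, -35, 90], [0, -35, 110], [0, -35, 110]], hand=[0, 0, 0, 0, 0, 0])

```text
t: 10.75
ee_pos: [569.5, 30.6, 236.4]
orientation: [-0.275, -0.267, 0.658, -0.648]
wrist_force: [-0.2, -0.4, -1.4]
gripper_width: 19.1
```

Emit:
move_arm(dr=[[0, 0, 0], [8, -0.1, 0], [16, -0.3, 0], [24, -0.4, 0], [32, -0.6, 0], [40, -0.7, 0], [45, -0.8, 0], [45, -0.8, 0], [45, -0.8, 0], [45, -0.8, 0]], offset=[[0, 0, 30], [0, -20, 50], [0, -40, 50], [-5, -60, 50], [-15, -80, 50], [-25, -100, 50], [-35, -120, 50], [-35, -120, 50], [-35, -120, 50], [-35, -120, 50]], hand=[0, 0, 0, 0, 0, 0, 0, 0, 0, 0])

```text
t: 11.75
ee_pos: [533.2, -88.3, 282.3]
orientation: [-0.504, -0.497, 0.505, -0.495]
wrist_force: [-0.3, 0.5, -1.4]
gripper_width: 19.1
```

Run:
```python
from look import *
o=ctrl.get_obs();print(o["t"],o["ee_pos"],o["joint_pos"].round(2),o["gripper_width"]);M=R.from_quat(o["orientation"]).as_matrix();print(M.round(3))
cv2.imwrite("pics/w9.png",ctrl.snapshot("wrist")[:,:,::-1])
s=ctrl.snapshot("scene")[:,:,::-1].copy();cv2.imwrite("pics/s9.png",s);t=ctrl.snapshot("top")[:,:,::-1].copy();cv2.imwrite("pics/t9.png",t)
S=cam("scene");T=cam("top")
tip=o["ee_pos"]+137*M[:,0];print(proj(S,tip),proj(S,tip-7.5*M[:,0]),proj(T,tip),tip)
```

```text
11.75 [533.2049698  -88.34887046 282.26996814] [-0.37  0.21  1.46 -0.    1.47 -0.35] 19.122286916957325
[[-0.002  1.    -0.017]
 [ 0.001 -0.017 -1.   ]
 [-1.    -0.002 -0.001]]
[283.44088271 263.94896099] [283.19493653 261.06559645] [378.92248007 236.15489099] [532.86883342 -88.25806921 145.2704106 ]
```

View pics/s9.png

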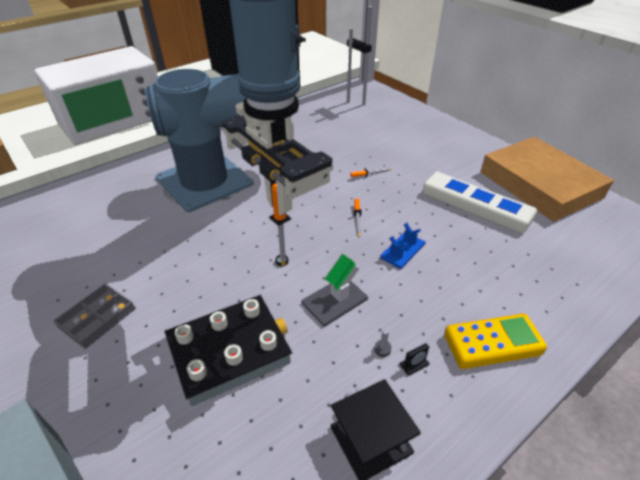

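View pics/w9.png

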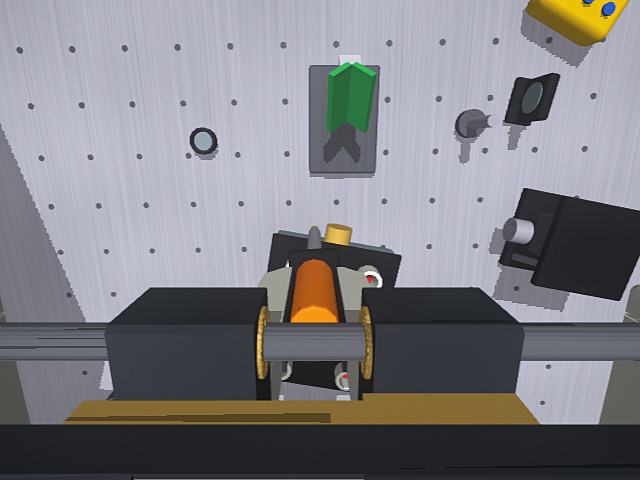

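View pics/t9.png

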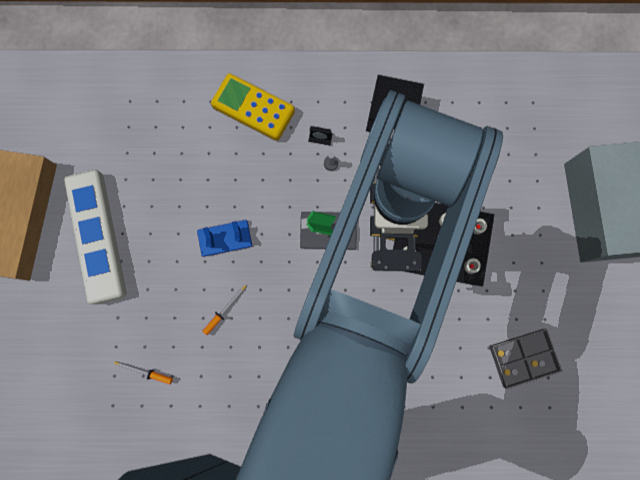

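Run:
```python
from look import *
o=ctrl.get_obs();W=cam("wrist",o);M=R.from_quat(o["orientation"]).as_matrix()
for d in(137,122,60,27-3,-36):print(d,proj(W,o["ee_pos"]+d*M[:,0]).round(1), proj(cam("scene"),o["ee_pos"]+d*M[:,0]).round(1))
w=cv2.imread("pics/w9.png");cv2.imwrite("pics/w9c.png",cv2.resize(w[210:340,250:380],None,fx=5,fy=4.6,interpolation=cv2.INTER_CUBIC))
w=cv2.imread("pics/s9.png");cv2.imwrite("pics/s9c.png",cv2.resize(w[180:280,240:320],None,fx=8,fy=6,interpolation=cv2.INTER_CUBIC))
```

```text
137 [313.2 225.9] [284.  263.7]
122 [313.2 230. ] [283.5 257.9]
60 [313.  252.6] [281.3 232.2]
24 [312.9 272.2] [279.9 215.9]
-36 [312.5 327.4] [277.4 186.1]
```

View pics/w9c.png

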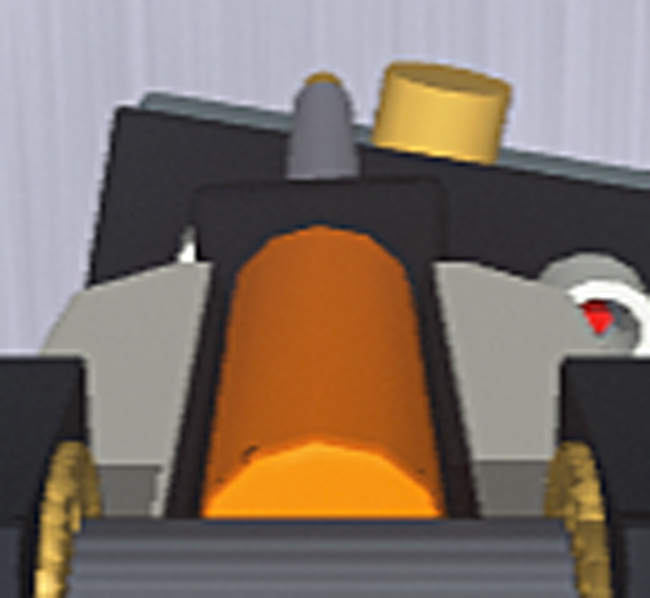

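View pics/s9c.png

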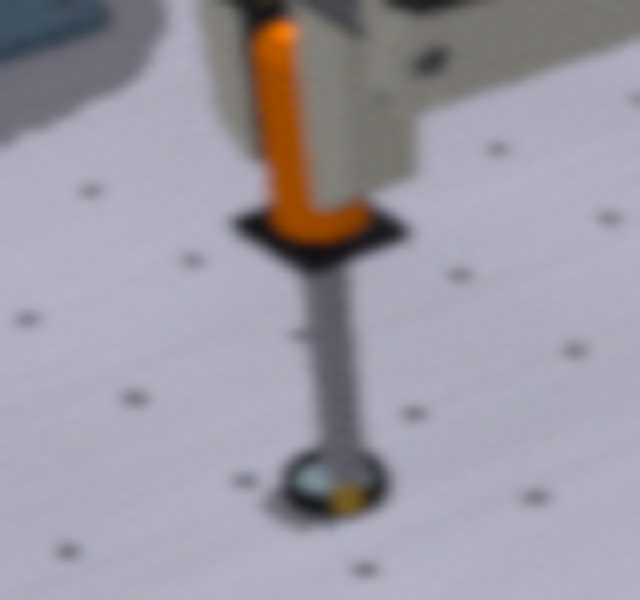

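Emit:
move_arm(dr=[[0, 0, 0], [0, 0, 0], [0, 0, 0], [0, 0, 0], [0, 0, 0], [0, 0, 0]], offset=[[-10, -30, 0], [-21, -66, 0], [-21, -66, -30], [-21, -66, -62], [-21, -66, -66], [-21, -66, -66]], hand=[0, 0, 0, 0, 0, 0])

```text
t: 12.5
ee_pos: [512.4, -154.0, 216.9]
orientation: [-0.504, -0.497, 0.504, -0.495]
wrist_force: [-0.1, -0.5, -0.5]
gripper_width: 19.6
```

```bash
cat > tipchk.py <<'E'
from look import *
def run(tag,pin):
    o=ctrl.get_obs();M=R.from_quat(o["orientation"]).as_matrix();S=cam("scene");W=cam("wrist",o)
    print("t",o["t"],"ee",o["ee_pos"].round(1),"F",o["wrist_force"].round(1),"w",o["gripper_width"].round(1))
    tip=o["ee_pos"]+140*M[:,0]+2.3*M[:,2]+1.0*M[:,1]
    print("tip est",tip.round(1),"scene px tip",proj(S,tip).round(1),"pin px",proj(S,[*pin,51]).round(1),"well px",proj(S,[*pin,62]).round(1),"wrist tip",proj(W,tip).round(1))
    im=ctrl.snapshot("scene")[:,:,::-1].copy();w=ctrl.snapshot("wrist")[:,:,::-1].copy()
    u,v=proj(S,tip).round().astype(int)
    cv2.imwrite(f"pics/{tag}s.png",cv2.resize(im[v-50:v+30,u-50:u+50],None,fx=8,fy=7.5,interpolation=cv2.INTER_CUBIC));print("crop origin",u-50,v-50,"scale 8,7.5")
    cv2.imwrite(f"pics/{tag}w.png",cv2.resize(w[200:330,240:390],None,fx=5,fy=4.6,interpolation=cv2.INTER_CUBIC))
E
python3 -c "
from tipchk import *
run('a1',(513.4,-157.6))"
```

```text
Traceback (most recent call last):
  File "tipchk.py", line 4, in run
    print("t",o["t"],"ee",o["ee_pos"].round(1),"F",o["wrist_force"].round(1),"w",o["gripper_width"].round(1))
                                                                                 ^^^^^^^^^^^^^^^^^^^^^^^^
AttributeError: 'float' object has no attribute 'round'
```

```bash
sed -i 's/o\["gripper_width"\].round(1)/round(o["gripper_width"],1)/' tipchk.py
python3 -c "
from tipchk import *
run('a1',(513.4,-157.6))"
```

```text
t 12.5 ee [ 512.4 -154.   216.9] F [-0.1 -0.5 -0.5] w 19.6
tip est [ 513.  -156.1   76.9] scene px tip [250.2 299.4] pin px [251.2 308.5] well px [250.6 304.9] wrist tip [314.4 227.7]
crop origin 200 249 scale 8,7.5
```

View pics/a1s.png

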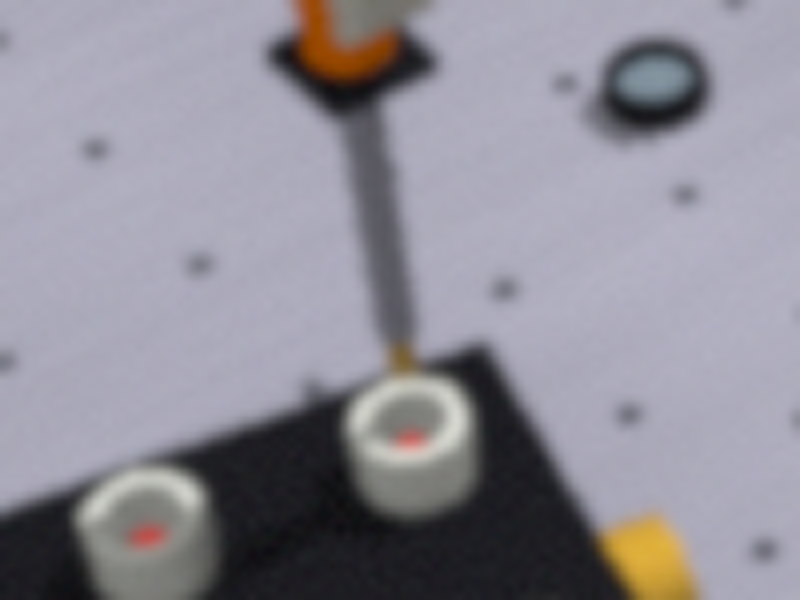

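View pics/a1w.png

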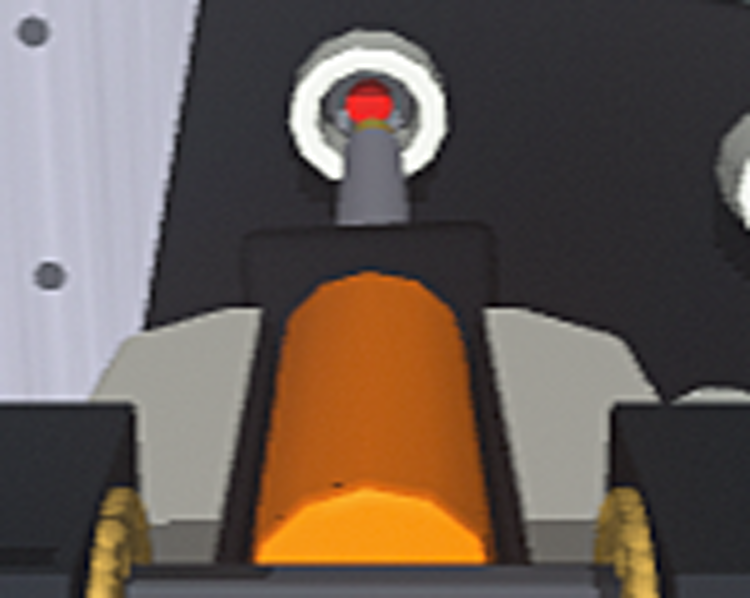

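```bash
python3 -c "
from h import *
o=ctrl.get_obs();W=cam('wrist',o)
print(o['ee_pos'],onz(W,313.8,222.4,51),onz(W,313.8,222.4+.2,51))
# well mouth ring centre crop (369,112)
print(onz(W,240+369/5,200+113/4.6,62))"
```

```text
[ 513.55654656 -154.90844651  218.88473456] [ 514.23489055 -158.74173059   51.        ] [ 514.23181494 -158.9345812    51.        ]
[ 514.22509264 -158.34838807   62.        ]
```

Emit:
move_arm(dr=[[0, 0, 0], [0, 0, 0], [0, 0, 0], [0, 0, 0]], offset=[[0, -1.5, -10], [0, -1.5, -20], [0, -1.5, -24], [0, -1.5, -25]], hand=[0, 0, 0, 0])

```text
t: 13.0
ee_pos: [512.0, -156.6, 191.5]
orientation: [-0.504, -0.496, 0.505, -0.495]
wrist_force: [-1.0, -0.8, 0.6]
gripper_width: 19.4
```

Emit:
move_arm(dr=[[0, 0, 0], [0, 0, 0], [0, 0, 0], [0, 0, 0]], offset=[[0, 0, -2], [0, 0, -4], [0, 0, -6], [0, 0, -6]], hand=[0, 0, 0, 0])

```text
t: 13.4
ee_pos: [512.7, -157.0, 186.8]
orientation: [0.504, 0.496, -0.504, 0.496]
wrist_force: [-0.8, -0.4, 1.8]
gripper_width: 19.4
```

```bash
python3 -c "
from tipchk import *
run('a2',(513.4,-157.6))"
```

```text
t 13.4 ee [ 512.7 -157.   186.8] F [-0.8 -0.4  1.8] w 19.4
tip est [ 513.7 -159.3   46.8] scene px tip [250.8 310.4] pin px [251.2 308.5] well px [250.6 304.9] wrist tip [314.4 227.7]
crop origin 201 260 scale 8,7.5
```

View pics/a2s.png

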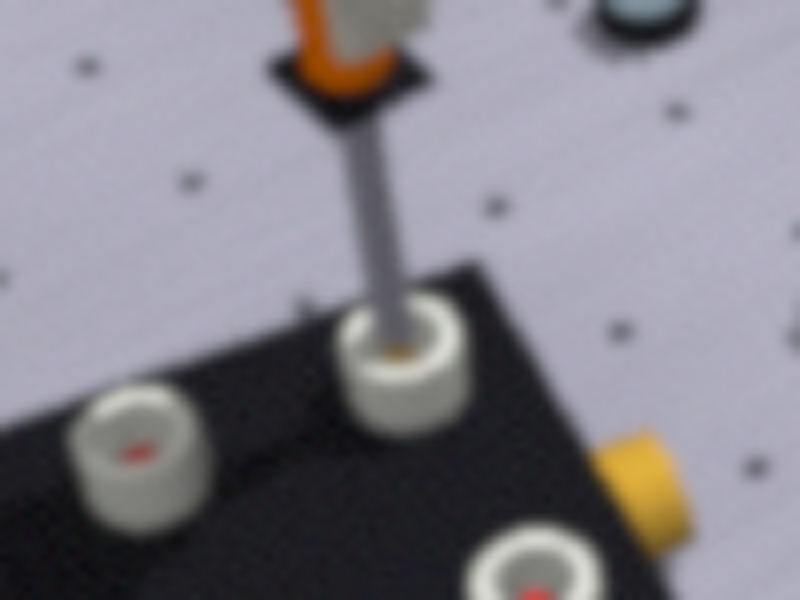

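View pics/a2w.png

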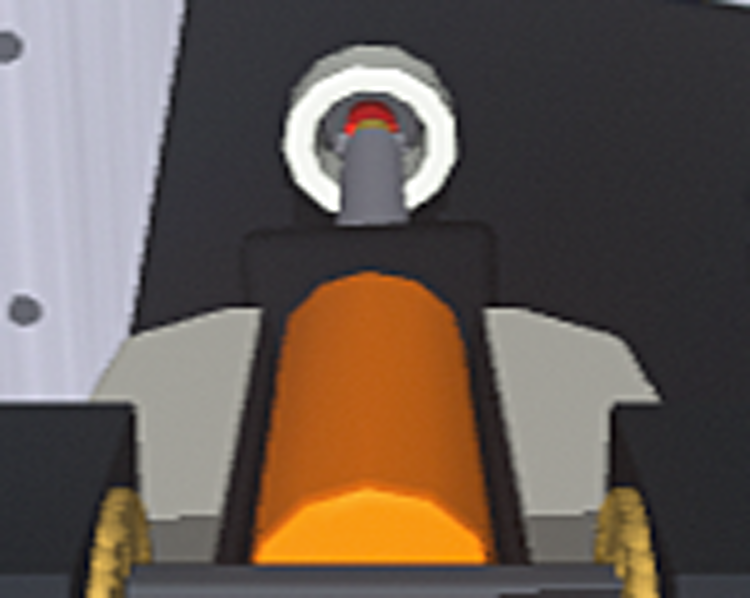

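Emit:
move_arm(dr=[[0, 0, 0], [0, 0, 0], [0, 0, 0]], offset=[[0, 1, -1], [0, 1, -2], [0, 1, -2]], hand=[0, 0, 0])

```text
t: 13.8
ee_pos: [512.7, -156.2, 184.6]
orientation: [-0.504, -0.495, 0.504, -0.496]
wrist_force: [-0.7, -2.0, 3.7]
gripper_width: 19.4
```

Emit:
move_arm(dr=[[0, 0, 0], [0, 0, 0], [0, 0, 0]], offset=[[0, 0, -1], [0, 0, -2], [0, 0, -2]], hand=[0, 0, 0])

```text
t: 14.1
ee_pos: [512.6, -156.1, 182.3]
orientation: [-0.504, -0.496, 0.504, -0.496]
wrist_force: [0.3, -2.5, 2.3]
gripper_width: 19.6
```

Emit:
move_arm(dr=[[0, 0, 0], [0, 0, 0], [0, 0, 0]], offset=[[0, 0, -1], [0, 0, -2], [0, 0, -2]], hand=[0, 0, 0])

```text
t: 14.4
ee_pos: [512.8, -156.2, 181.3]
orientation: [-0.504, -0.495, 0.504, -0.496]
wrist_force: [-0.8, -1.9, 8.7]
gripper_width: 19.2
```

Emit:
move_arm(dr=[[0, 0, 0], [0, 0, 0], [0, 0, 0]], offset=[[0, 0, -1], [0, 0, -2], [0, 0, -2]], hand=[0, 0, 0])

```text
t: 14.7
ee_pos: [513.1, -156.4, 181.2]
orientation: [0.504, 0.495, -0.504, 0.497]
wrist_force: [-3.1, -1.1, 20.9]
gripper_width: 19.4
```

```bash
python3 -c "
from tipchk import *
run('a3',(513.4,-157.6))"
```

```text
t 14.7 ee [ 513.1 -156.4  181.2] F [-3.1 -1.1 20.9] w 19.4
tip est [ 514.4 -158.9   41.2] scene px tip [251.4 312.3] pin px [251.2 308.5] well px [250.6 304.9] wrist tip [314.4 227.7]
crop origin 201 262 scale 8,7.5
```

View pics/a3s.png

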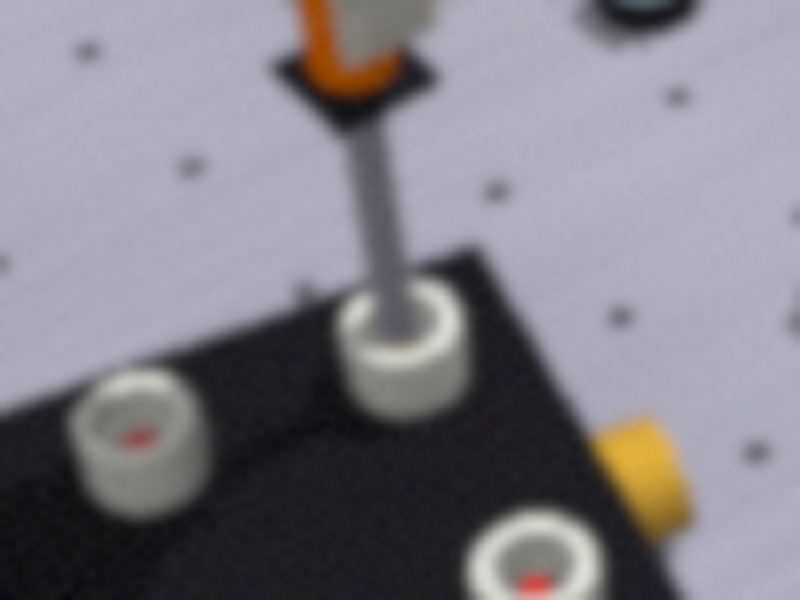

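View pics/a3w.png

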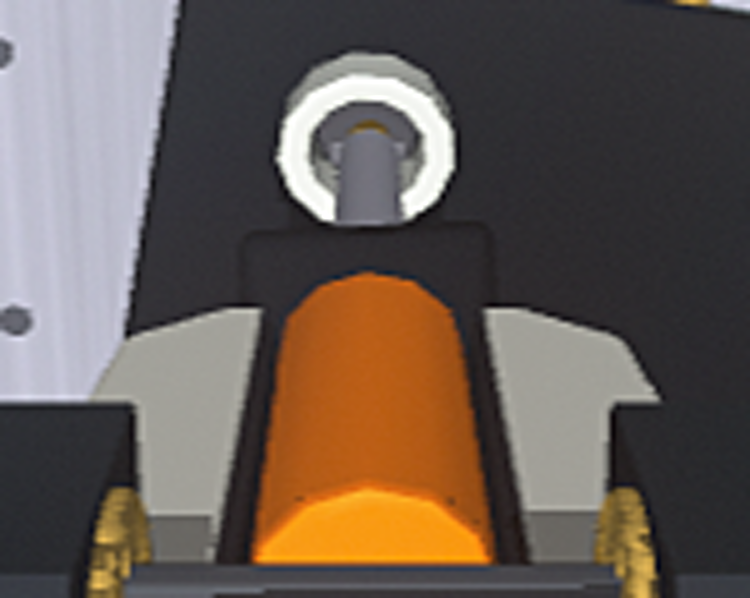

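Hard stop at 21 N with TCP z≈181, and the red is no longer visible beside the nose. I'll retract and go to the next well (B).

Emit:
move_arm(dr=[[0, 0, 0], [0, 0, 0], [0, 0, 0], [0, 0, 0], [0, 0, 0], [0, 0, 0], [0, 0, 0]], offset=[[0, 0, 25], [0, 0, 48], [-6, -32, 48], [-12.4, -64.3, 48], [-12.4, -64.3, 48], [-12.4, -64.3, 30], [-12.4, -64.3, 30]], hand=[0, 0, 0, 0, 0, 0, 0])

```text
t: 15.5
ee_pos: [498.3, -218.2, 205.3]
orientation: [-0.504, -0.498, 0.505, -0.493]
wrist_force: [0.1, -0.4, -0.6]
gripper_width: 19.1
```

```bash
python3 -c "
from tipchk import *
run('b1',(501,-221.8))"
```

```text
t 15.5 ee [ 498.3 -218.2  205.3] F [ 0.1 -0.4 -0.6] w 19.1
tip est [ 498.5 -219.8   65.2] scene px tip [217.7 315.1] pin px [218.6 321.1] well px [217.7 317.5] wrist tip [314.4 227.7]
crop origin 168 265 scale 8,7.5
```

View pics/b1s.png

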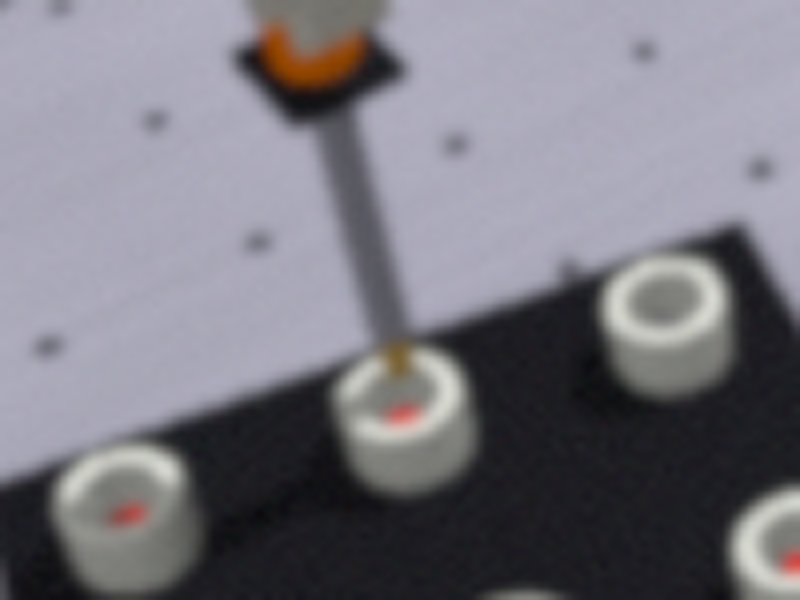

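View pics/b1w.png

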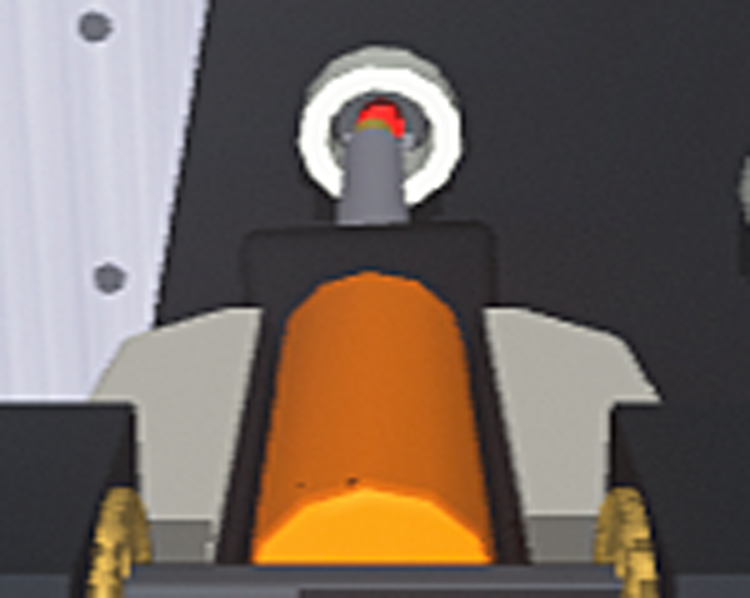

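Well A now shows no red, and the tip sits over pin B (red at (381,115), tip at (373,125) in the wrist crop). I'll press B.

Emit:
move_arm(dr=[[0, 0, 0], [0, 0, 0], [0, 0, 0], [0, 0, 0], [0, 0, 0], [0, 0, 0], [0, 0, 0], [0, 0, 0]], offset=[[0.5, 0, -8], [0.5, 0, -16], [0.5, 0, -20], [0.5, 0, -23], [0.5, 0, -26], [0.5, 0, -28], [0.5, 0, -29.5], [0.5, 0, -29.5]], hand=[0, 0, 0, 0, 0, 0, 0, 0])

```text
t: 16.4
ee_pos: [500.8, -220.2, 181.2]
orientation: [0.504, 0.495, -0.504, 0.496]
wrist_force: [-3.5, 3.1, 16.0]
gripper_width: 19.7
```

Emit:
move_arm(dr=[[0, 0, 0], [0, 0, 0], [0, 0, 0], [0, 0, 0], [0, 0, 0], [0, 0, 0], [0, 0, 0], [0, 0, 0]], offset=[[0, 0, 25], [0, 0, 48], [-6.5, -32, 48], [-13, -65, 48], [-13, -65, 48], [-13, -65, 30], [-13, -65, 30], [-13, -65, 30]], hand=[0, 0, 0, 0, 0, 0, 0, 0])

```text
t: 17.2
ee_pos: [487.3, -284.5, 208.4]
orientation: [-0.504, -0.496, 0.504, -0.495]
wrist_force: [-0.6, -0.4, -0.4]
gripper_width: 19.3
```

```bash
python3 -c "
from tipchk import *
run('c1',(487.9,-286.8))
w=cv2.imread('pics/c1w.png');s=cv2.imread('pics/c1s.png')
cv2.imwrite('pics/c1.png',np.hstack([cv2.resize(w,(400,319)),cv2.resize(s,(400,319))]))"
```

```text
t 17.2 ee [ 487.3 -284.5  208.4] F [-0.6 -0.4 -0.4] w 19.3
tip est [ 488.1 -286.6   68.4] scene px tip [181.9 328.7] pin px [183.8 334.4] well px [182.5 330.8] wrist tip [314.4 227.7]
crop origin 132 279 scale 8,7.5
```

View pics/c1.png

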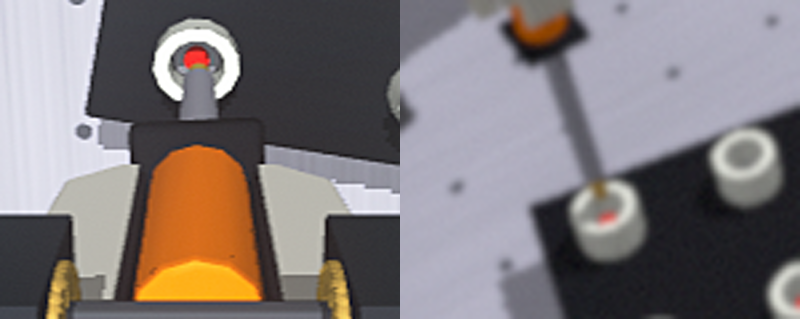

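The tip is right over pin C (wrist (196,60), aligned) and well B shows grey only. I'll press C.

Emit:
move_arm(dr=[[0, 0, 0], [0, 0, 0], [0, 0, 0], [0, 0, 0], [0, 0, 0], [0, 0, 0], [0, 0, 0], [0, 0, 0]], offset=[[0, 0, -8], [0, 0, -16], [0, 0, -20], [0, 0, -23], [0, 0, -26], [0, 0, -28], [0, 0, -29.5], [0, 0, -29.5]], hand=[0, 0, 0, 0, 0, 0, 0, 0])

```text
t: 18.1
ee_pos: [487.7, -285.3, 181.3]
orientation: [-0.504, -0.495, 0.504, -0.496]
wrist_force: [-3.2, 3.2, 13.9]
gripper_width: 19.5
```

Emit:
move_arm(dr=[[0, 0, 0], [0, 0, 0], [0, 0, 0], [0, 0, 0], [0, 0, 0], [0, 0, 0], [0, 0, 0], [0, 0, 0]], offset=[[0, 0, 25], [0, 0, 48], [41, -8, 48], [82.6, -16.5, 48], [82.6, -16.5, 48], [82.6, -16.5, 30], [82.6, -16.5, 30], [82.6, -16.5, 30]], hand=[0, 0, 0, 0, 0, 0, 0, 0])

```text
t: 18.9
ee_pos: [569.4, -301.3, 208.7]
orientation: [-0.504, -0.496, 0.505, -0.495]
wrist_force: [0.5, -1.0, -0.6]
gripper_width: 19.2
```

```bash
cat >> tipchk.py <<'E'
def both(tag,pin):
    run(tag,pin)
    w=cv2.imread(f'pics/{tag}w.png');s=cv2.imread(f'pics/{tag}s.png')
    cv2.imwrite(f'pics/{tag}.png',np.hstack([cv2.resize(w,(400,319)),cv2.resize(s,(400,319))]))
E
python3 -c "
from tipchk import *
both('d1',(570.5,-303.3))"
```

```text
t 18.9 ee [ 569.4 -301.3  208.7] F [ 0.5 -1.  -0.6] w 19.2
tip est [ 570.1 -303.5   68.7] scene px tip [194.3 364.8] pin px [196.5 370.5] well px [195.2 367. ] wrist tip [314.4 227.7]
crop origin 144 315 scale 8,7.5
```

View pics/d1.png

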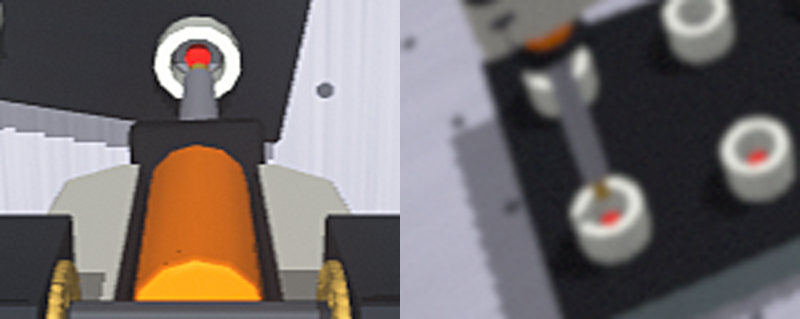

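Aligned over D (pin at (198,57), tip just below it). I'll press.

Emit:
move_arm(dr=[[0, 0, 0], [0, 0, 0], [0, 0, 0], [0, 0, 0], [0, 0, 0], [0, 0, 0], [0, 0, 0], [0, 0, 0]], offset=[[0, 0, -8], [0, 0, -16], [0, 0, -20], [0, 0, -23], [0, 0, -26], [0, 0, -28], [0, 0, -30], [0, 0, -30]], hand=[0, 0, 0, 0, 0, 0, 0, 0])

```text
t: 19.8
ee_pos: [570.2, -301.7, 181.3]
orientation: [-0.504, -0.495, 0.504, -0.496]
wrist_force: [-4.0, 1.4, 11.2]
gripper_width: 19.5
```

Emit:
move_arm(dr=[[0, 0, 0], [0, 0, 0], [0, 0, 0], [0, 0, 0], [0, 0, 0], [0, 0, 0], [0, 0, 0], [0, 0, 0]], offset=[[0, 0, 25], [0, 0, 48], [6.5, 32, 48], [12.7, 65, 48], [12.7, 65, 48], [12.7, 65, 30], [12.7, 65, 30], [12.7, 65, 30]], hand=[0, 0, 0, 0, 0, 0, 0, 0])

```text
t: 20.6
ee_pos: [582.6, -236.9, 208.7]
orientation: [-0.504, -0.496, 0.505, -0.495]
wrist_force: [-0.5, -0.8, -1.1]
gripper_width: 19.3
```

```bash
python3 -c "
from tipchk import *
both('e1',(583.2,-238.2))"
```

```text
t 20.6 ee [ 582.6 -236.9  208.7] F [-0.5 -0.8 -1.1] w 19.3
tip est [ 583.3 -239.1   68.7] scene px tip [231.5 349.7] pin px [233.3 355.1] well px [232.5 351.6] wrist tip [314.4 227.7]
crop origin 181 300 scale 8,7.5
```

View pics/e1.png

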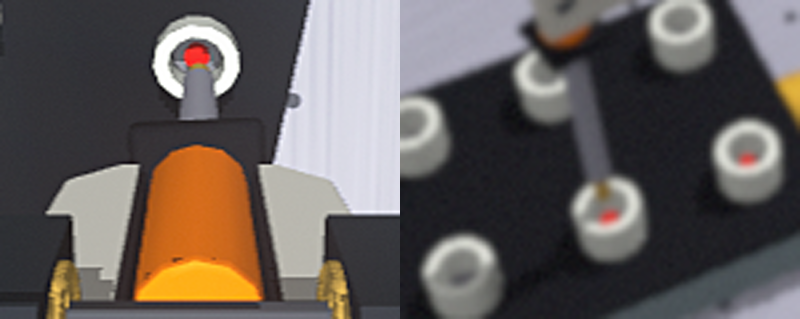

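Emit:
move_arm(dr=[[0, 0, 0], [0, 0, 0], [0, 0, 0], [0, 0, 0], [0, 0, 0], [0, 0, 0], [0, 0, 0], [0, 0, 0]], offset=[[0, 0, -8], [0, 0, -16], [0, 0, -20], [0, 0, -23], [0, 0, -26], [0, 0, -29], [0, 0, -31], [0, 0, -31]], hand=[0, 0, 0, 0, 0, 0, 0, 0])

```text
t: 21.5
ee_pos: [583.0, -236.9, 181.2]
orientation: [-0.504, -0.495, 0.504, -0.496]
wrist_force: [-5.7, 2.3, 16.0]
gripper_width: 19.2
```

Emit:
move_arm(dr=[[0, 0, 0], [0, 0, 0], [0, 0, 0], [0, 0, 0], [0, 0, 0], [0, 0, 0], [0, 0, 0], [0, 0, 0]], offset=[[0, 0, 25], [0, 0, 49], [6.5, 32, 49], [12.6, 64.3, 49], [12.6, 64.3, 49], [12.6, 64.3, 31], [12.6, 64.3, 31], [12.6, 64.3, 31]], hand=[0, 0, 0, 0, 0, 0, 0, 0])

```text
t: 22.3
ee_pos: [595.1, -172.6, 208.7]
orientation: [-0.504, -0.496, 0.505, -0.495]
wrist_force: [0.2, -0.9, -1.0]
gripper_width: 19.2
```

```bash
python3 -c "
from tipchk import *
both('f1',(595.8,-173.8))"
```

```text
t 22.3 ee [ 595.1 -172.6  208.7] F [ 0.2 -0.9 -1. ] w 19.2
tip est [ 595.8 -174.8   68.7] scene px tip [266.5 335.3] pin px [267.8 340.8] well px [267.3 337.2] wrist tip [314.4 227.7]
crop origin 217 285 scale 8,7.5
```

View pics/f1.png

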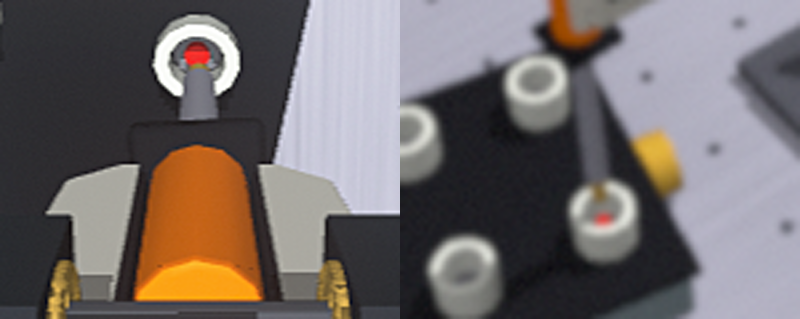

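Emit:
move_arm(dr=[[0, 0, 0], [0, 0, 0], [0, 0, 0], [0, 0, 0], [0, 0, 0], [0, 0, 0], [0, 0, 0], [0, 0, 0]], offset=[[0, 0, -8], [0, 0, -16], [0, 0, -20], [0, 0, -23], [0, 0, -26], [0, 0, -29], [0, 0, -31], [0, 0, -31]], hand=[0, 0, 0, 0, 0, 0, 0, 0])

```text
t: 23.2
ee_pos: [595.6, -172.5, 181.2]
orientation: [0.504, 0.495, -0.504, 0.496]
wrist_force: [-4.5, 1.7, 16.5]
gripper_width: 19.2
```

Emit:
move_arm(dr=[[0, 0, 0], [0, 0, 0], [0, 0, 0], [0, 0, 0], [0, 0, 0], [0, 0, 0], [0, 0, 0], [0, 0, 0], [0, 0, 0], [0, 0, 0]], offset=[[0, 0, 40], [0, 0, 85], [-9, 45, 110], [-18, 90, 110], [-27, 135, 110], [-27, 180, 110], [-27, 203, 110], [-27, 203, 110], [-27, 203, 110], [-27, 203, 110]], hand=[0, 0, 0, 0, 0, 0, 0, 0, 0, 0])

```text
t: 24.2
ee_pos: [568.7, 29.6, 288.0]
orientation: [-0.504, -0.496, 0.505, -0.495]
wrist_force: [-0.4, 0.2, -1.6]
gripper_width: 19.4
```

Run:
```python
from look import *
o=ctrl.get_obs();print(o["t"],o["ee_pos"],o["joint_pos"].round(2))
t=crop("top",(370,185,510,300),5,"t10");s=crop("scene",(155,280,305,410),5,"s10");cv2.imwrite("pics/w10.png",ctrl.snapshot("wrist")[:,:,::-1])
```

```text
24.2 [568.66071614  29.60876373 287.99585867] [-0.14  0.26  1.38 -0.    1.5  -0.13]
```

View pics/t10.png

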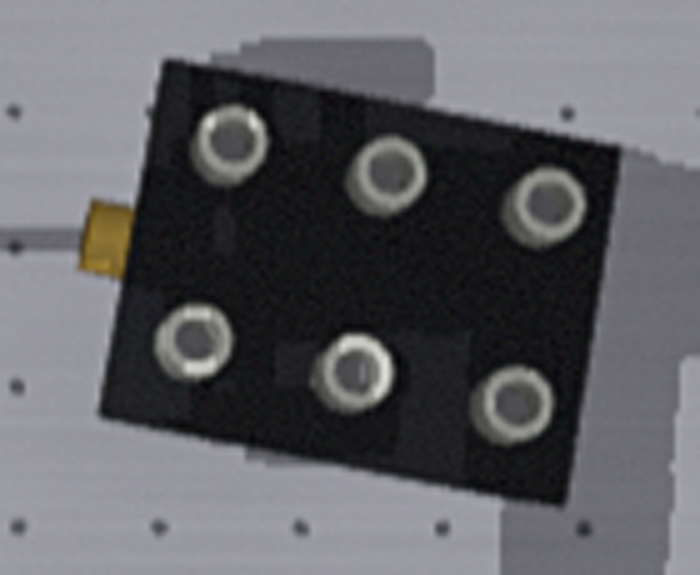

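View pics/s10.png

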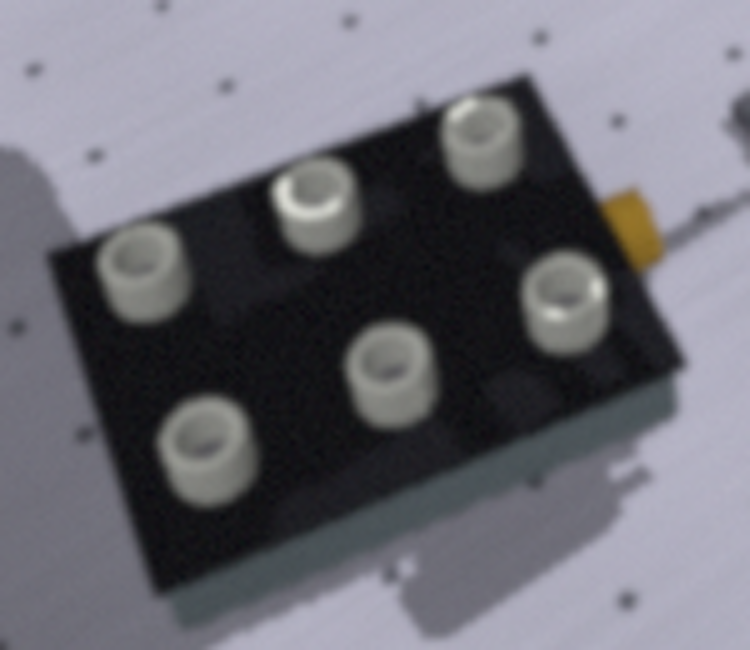

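View pics/w10.png

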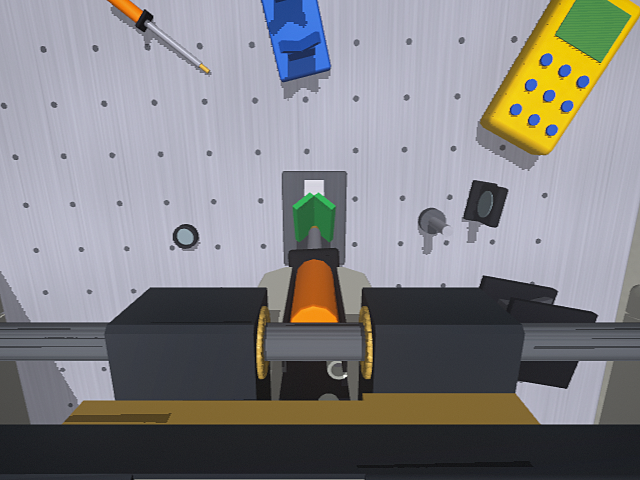

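All six wells show grey only (top view), and each press ended on a hard stop at TCP z≈181.2. Next I'll re-lay the tool in the trough by retracing the lift.

Emit:
move_arm(dr=[[-8, 0.1, 0], [-16, 0.3, 0], [-24, 0.4, 0], [-32, 0.6, 0], [-40, 0.7, 0], [-45, 0.8, 0], [-45, 0.8, 0], [-45, 0.8, 0], [-45, 0.8, 0], [-45, 0.8, 0]], offset=[[0, 0, 0], [0, 0, 0], [0, 0, 0], [0, 0, -10], [0, 0, -20], [0, 2, -40], [0, 2, -80], [0, 7, -120], [0, 12, -138], [0, 12, -138]], hand=[0, 0, 0, 0, 0, 0, 0, 0, 0, 0])

```text
t: 25.35
ee_pos: [567.4, 42.3, 147.7]
orientation: [-0.271, -0.27, 0.66, -0.647]
wrist_force: [-0.5, 0.0, -2.1]
gripper_width: 19.6
```

Run:
```python
from look import *
o=ctrl.get_obs();print(o["t"],o["ee_pos"],o["joint_pos"].round(2),o["wrist_force"],o["gripper_width"]);print(R.from_quat(o["orientation"]).as_matrix().round(3))
s=crop("scene",(280,160,440,320),4,"s11");cv2.imwrite("pics/w11.png",ctrl.snapshot("wrist")[:,:,::-1])
```

```text
25.35 [567.38662658  42.34819404 147.70307565] [ 0.3   0.59  1.5  -0.74  1.42  0.58] [-0.45141078  0.01759787 -2.06995115] 19.554618360633672
[[-0.017  1.    -0.009]
 [-0.707 -0.018 -0.707]
 [-0.707 -0.006  0.708]]
```

View pics/s11.png

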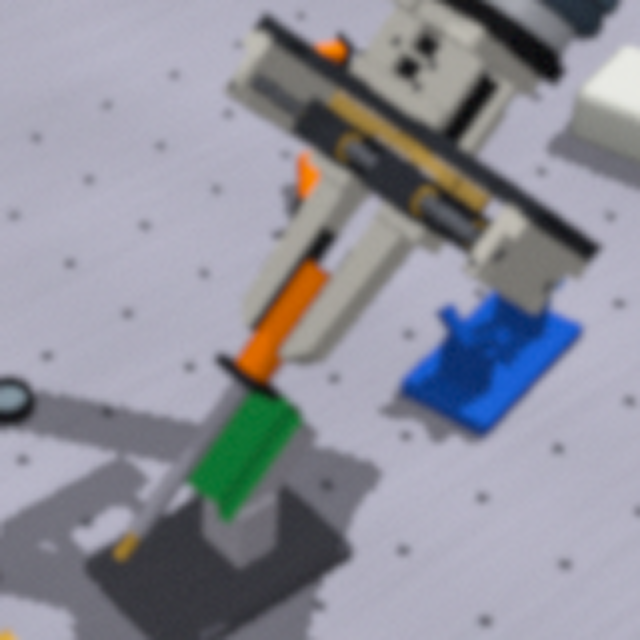

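View pics/w11.png

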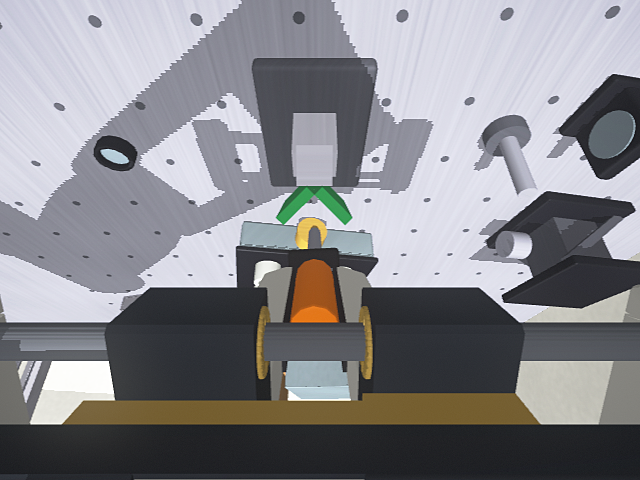

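Emit:
move_arm(dr=[[0, 0, 0], [0, 0, 0], [0, 0, 0], [0, 0, 0], [0, 0, 0]], offset=[[0, 8, -8], [0, 16, -16], [0, 21, -21], [0, 22, -22], [0, 22, -22]], hand=[0, 0, 0, 0, 0])

```text
t: 25.95
ee_pos: [568.4, 65.1, 128.2]
orientation: [-0.273, -0.269, 0.659, -0.648]
wrist_force: [0.4, -0.7, -0.8]
gripper_width: 19.1
```

Emit:
move_arm(dr=[[0, 0, 0], [0, 0, 0], [0, 0, 0]], offset=[[0, 1.5, -1.5], [0, 2.5, -2.5], [0, 2.5, -2.5]], hand=[0, 0, 0])

```text
t: 26.25
ee_pos: [568.4, 67.2, 125.8]
orientation: [-0.273, -0.268, 0.659, -0.647]
wrist_force: [0.8, 0.5, -1.4]
gripper_width: 19.2
```

Run:
```python
from look import *
o=ctrl.get_obs();print(o["t"],o["ee_pos"],o["wrist_force"],o["torque"])
s=crop("scene",(280,160,440,320),4,"s12")
```

```text
26.25 [568.43662075  67.18861918 125.82252647] [ 0.75799953  0.52539583 -1.37609732] [0.4786733  0.08310664 0.00090997]
```

View pics/s12.png

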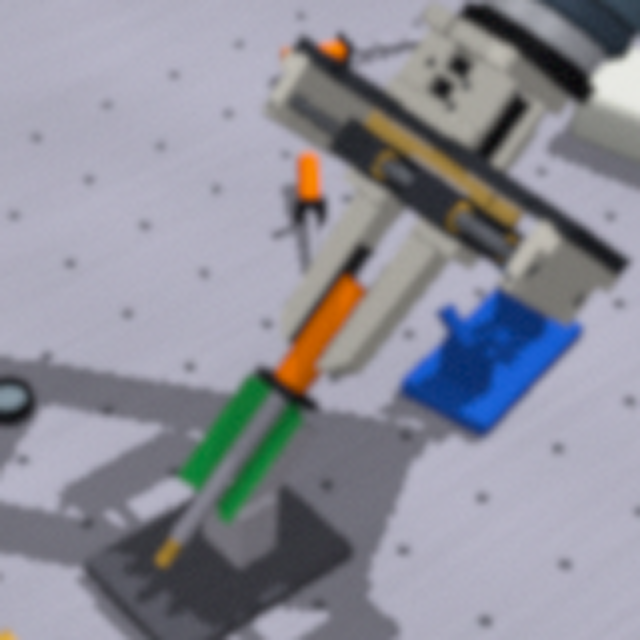

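Emit:
move_arm(dr=[[0, 0, 0], [0, 0, 0], [0, 0, 0]], offset=[[0, 0.8, -0.8], [0, 0.8, -0.8], [0, 0.8, -0.8]], hand=[0, 0, 0])

```text
t: 26.6
ee_pos: [568.5, 67.9, 125.1]
orientation: [-0.273, -0.268, 0.659, -0.647]
wrist_force: [0.1, -0.4, -1.3]
gripper_width: 19.4
```

Emit:
move_arm(dr=[[0, 0, 0], [0, 0, 0], [0, 0, 0], [0, 0, 0], [0, 0, 0]], offset=[[0, 0, 0], [0, 0, 0], [0, 0, 0], [0, 0, 0], [0, 0, 0]], hand=[0.3, 0.5, 0.55, 0.55, 0.55])

```text
t: 27.1
ee_pos: [568.5, 68.0, 125.1]
orientation: [-0.273, -0.268, 0.659, -0.647]
wrist_force: [0.1, -0.1, -0.6]
gripper_width: 50.7
```

Emit:
move_arm(dr=[[0, 0, 0], [0, 0, 0], [0, 0, 0], [0, 0, 0], [0, 0, 0], [0, 0, 0]], offset=[[1, 20, 20], [1, 45, 45], [1, 70, 70], [1, 92, 92], [1, 92, 92], [1, 92, 92]], hand=[0.55, 0.55, 0.55, 0.55, 0.55, 0.55])

```text
t: 27.7
ee_pos: [569.4, 160.2, 216.9]
orientation: [-0.273, -0.269, 0.659, -0.648]
wrist_force: [0.3, -0.3, -0.4]
gripper_width: 51.2
```

Run:
```python
from look import *
from plan import *
o=ctrl.get_obs();print(o["t"],o["ee_pos"])
S=cam("scene");s=crop("scene",(280,160,440,320),4,"s13")
r=setter(s,S,(320,225,376,280));print(r[0],r[1],"before (360.05,244.72)");r=setter(s,S,(300,285,345,320));print(r[2:4],"before (321.19,299.19)")
cv2.imwrite("pics/w13.png",ctrl.snapshot("wrist")[:,:,::-1])
```

```text
27.7 [569.44484561 160.24265072 216.90143337]
(359.89300411522635, 244.9506172839506) 243.0 before (360.05,244.72)
((321.2142857142857, 299.14285714285717), 14.0) before (321.19,299.19)
```

View pics/s13.png

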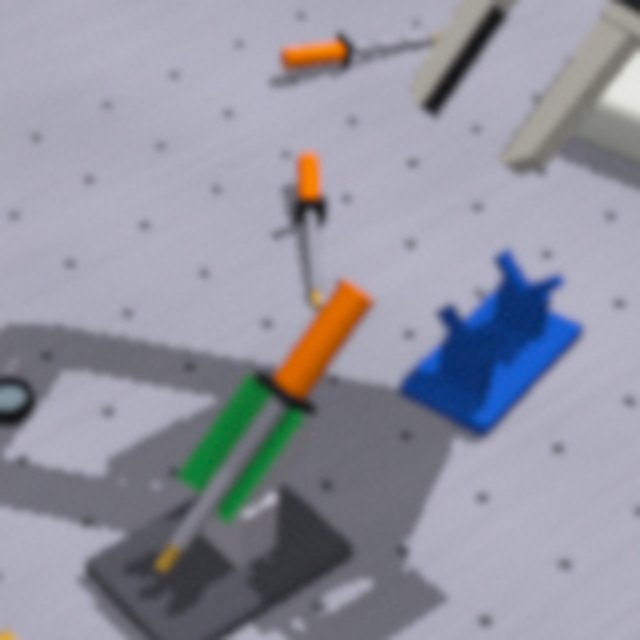

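The tool is bedded again: scene centroids (359.9,244.95) and (321.2,299.1) match the first placement. Next is the perpendicular regrip.

Emit:
move_arm(dr=[[8, -0.1, 0], [16, -0.3, 0], [24, -0.4, 0], [32, -0.6, 0], [40, -0.7, 0], [48, -0.8, 0], [56, -1, 0], [64, -1.1, 0], [72, -1.3, 0], [80, -1.4, 0]], offset=[[0, 5, 40], [0, 0, 75], [0, -10, 95], [0, -30, 95], [0, -55, 95], [-1, -80, 95], [-1, -105, 95], [-2, -125, 85], [-2, -140, 70], [-2, -147, 50]], hand=[0.55, 0.55, 0.55, 0.55, 0.55, 0.55, 0.55, 0.55, 0.55, 0.55])

```text
t: 28.8
ee_pos: [567.5, 9.9, 267.1]
orientation: [0.635, 0.621, -0.328, 0.322]
wrist_force: [0.6, 1.0, -0.8]
gripper_width: 51.3
```

Emit:
move_arm(dr=[[8, -0.1, 0], [10, -0.2, 0], [10, -0.2, 0], [10, -0.2, 0], [10, -0.2, 0]], offset=[[0, 0, -30], [0, 4, -70], [0, 8, -89], [0, 8, -89], [0, 8, -89]], hand=[0.55, 0.55, 0.55, 0.55, 0.55])

```text
t: 29.3
ee_pos: [567.1, 20.6, 177.9]
orientation: [0.659, 0.648, -0.273, 0.267]
wrist_force: [-0.1, 0.2, 0.1]
gripper_width: 51.0
```

Run:
```python
from look import *
from plan import *
o=ctrl.get_obs();print(o["t"],o["ee_pos"],o["joint_pos"].round(2));M=R.from_quat(o["orientation"]).as_matrix();print(M.round(3))
W=cam("wrist",o);w=ctrl.snapshot("wrist")[:,:,::-1].copy();cv2.imwrite("pics/w14.png",w);s=crop("scene",(280,160,440,320),4,"s14")
cw=setter(w,W,(280,200,350,325));print(cw[:2]);S=cam("scene");cs=setter(s,S,(320,225,376,280));print(cs[:2])
H,e=tri(W,cw[0],S,cs[0]);rel=H-O;print(H,e,rel@tx,rel@ty,rel@tz,"tool coords",M.T@(H-o["ee_pos"]))
```

```text
29.3 [567.0961752   20.59546197 177.93108054] [-0.58  0.5   1.58  0.64  1.56 -0.73]
[[ 0.012  1.    -0.014]
 [ 0.708 -0.018 -0.706]
 [-0.706 -0.002 -0.708]]
((315.2582065652522, 249.7101681345076), 2498.0)
((360.73039215686276, 244.64705882352942), 204.0)
[569.55356179  69.66657153 127.87819438] 1.5654729630408204 -32.92874287619323 1.140286550695932 -0.5740901046363549 tool coords [70.114251    1.6476436   0.76225446]
```

View pics/w14.png

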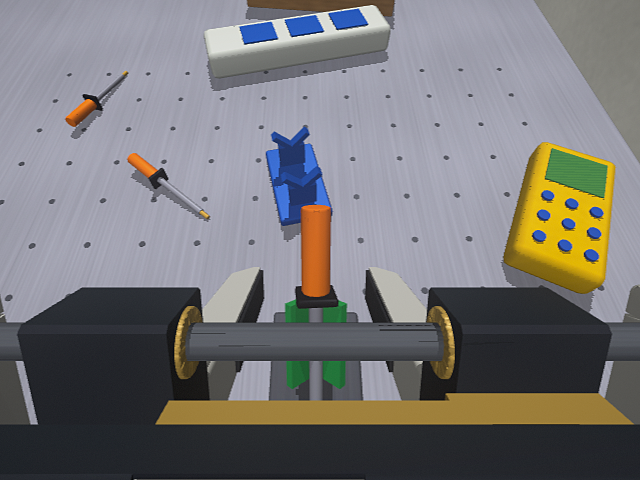

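View pics/s14.png

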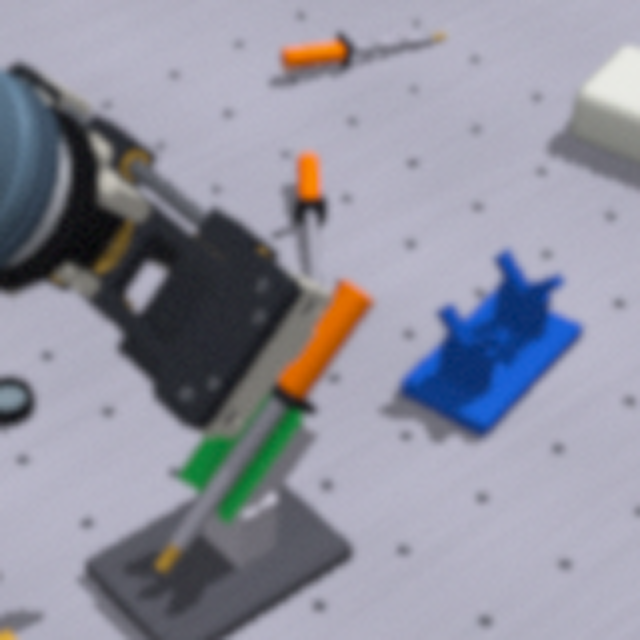

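Emit:
move_arm(dr=[[0, 0, 0], [0, 0, 0], [0, 0, 0], [0, 0, 0], [0, 0, 0]], offset=[[0.5, 20, -20], [1, 40, -40], [1, 52, -52], [1, 56.5, -56.5], [1, 56.5, -56.5]], hand=[0.55, 0.55, 0.55, 0.55, 0.55])

```text
t: 29.9
ee_pos: [568.6, 78.0, 122.4]
orientation: [0.659, 0.648, -0.272, 0.269]
wrist_force: [0.7, 0.4, 0.0]
gripper_width: 51.0
```

Emit:
move_arm(dr=[[0, 0, 0], [0, 0, 0], [0, 0, 0], [0, 0, 0], [0, 0, 0], [0, 0, 0]], offset=[[0, 0, 0], [0, 0, 0], [0, 0, 0], [0, 0, 0], [0, 0, 0], [0, 0, 0]], hand=[0, 0, 0, 0, 0, 0], newtons=45)

```text
t: 30.5
ee_pos: [568.8, 77.2, 121.7]
orientation: [0.659, 0.648, -0.273, 0.268]
wrist_force: [1.2, -1.4, 0.7]
gripper_width: 19.1
```

Emit:
move_arm(dr=[[0, 0, 0], [0, 0, 0], [0, 0, 0], [0, 0, 0], [0, 0, 0], [0, 0, 0]], offset=[[0, -10, 10], [0, -30, 30], [0, -57, 60], [0, -57, 100], [0, -57, 120], [0, -57, 120]], hand=[0, 0, 0, 0, 0, 0])

```text
t: 31.1
ee_pos: [569.5, 19.0, 244.7]
orientation: [0.659, 0.646, -0.272, 0.271]
wrist_force: [0.1, -0.2, -1.3]
gripper_width: 18.7
```

Emit:
move_arm(dr=[[0, 0, 0], [-7.5, -0.7, 2.1], [-15, -1.5, 4.2], [-22.4, -2.2, 6.4], [-29.9, -3, 8.5], [-37.4, -3.7, 10.6], [-44.9, -4.5, 12.7], [-44.9, -4.5, 12.7], [-44.9, -4.5, 12.7], [-44.9, -4.5, 12.7]], offset=[[0, 20, 0], [-5, 60, 0], [-10, 100, 0], [-15, 140, 0], [-20, 180, 0], [-25, 220, 0], [-30, 260, 0], [-34.2, 287.4, -20], [-34.2, 287.4, -60], [-34.2, 287.4, -90]], hand=[0, 0, 0, 0, 0, 0, 0, 0, 0, 0])

```text
t: 32.1
ee_pos: [530.7, 310.3, 147.5]
orientation: [0.44, 0.553, -0.443, 0.551]
wrist_force: [-0.2, -0.4, -2.4]
gripper_width: 18.9
```

Run:
```python
from look import *
o=ctrl.get_obs();print(o["t"],o["ee_pos"],o["joint_pos"].round(2),o["gripper_width"]);M=R.from_quat(o["orientation"]).as_matrix();print(M.round(3))
cv2.imwrite("pics/w15.png",ctrl.snapshot("wrist")[:,:,::-1]);s=crop("scene",(340,120,500,280),4,"s15");t=crop("top",(150,180,310,290),5,"t15")
```

```text
32.1 [530.68728863 310.28434737 147.49957624] [0.35 0.44 1.48 0.   1.23 0.13] 18.89513948296473
[[-0.005  0.975  0.221]
 [-0.001  0.221 -0.975]
 [-1.    -0.005  0.   ]]
```

View pics/s15.png

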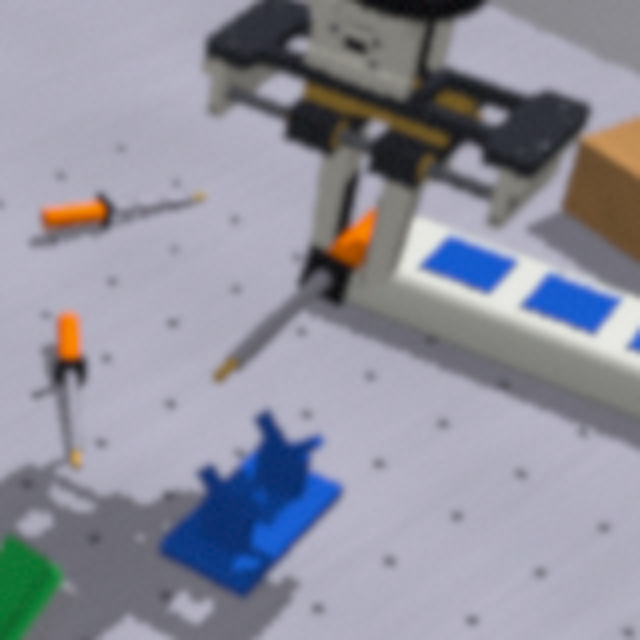

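View pics/t15.png

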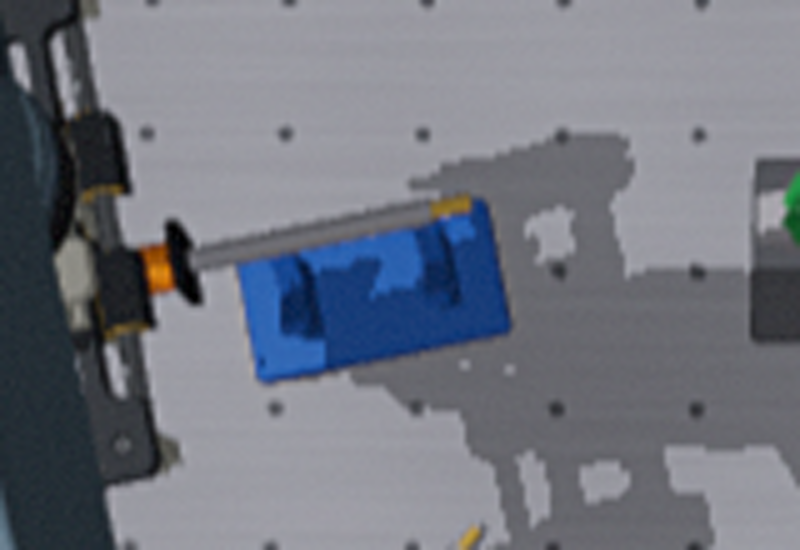

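View pics/w15.png

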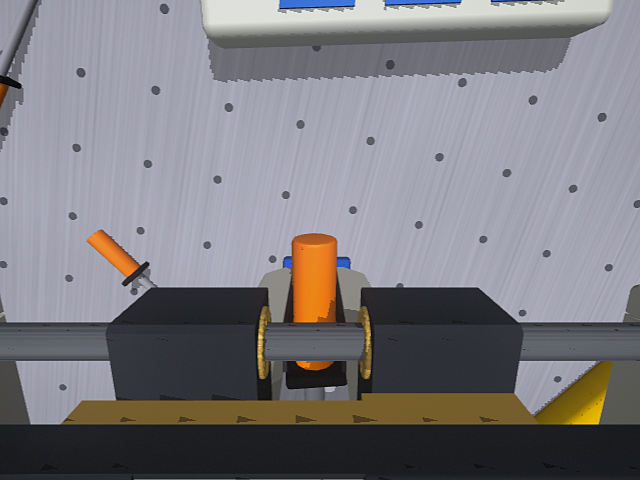

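Emit:
move_arm(dr=[[0, 0, 0], [0, 0, 0], [0, 0, 0], [0, 0, 0], [0, 0, 0], [0, 0, 0]], offset=[[0, 0, 0], [0, 0, -40], [0, 0, -75], [0, 0, -85], [0, 0, -85], [0, 0, -85]], hand=[0, 0, 0, 0, 0, 0])

```text
t: 32.85
ee_pos: [535.9, 308.3, 68.8]
orientation: [0.444, 0.55, -0.442, 0.552]
wrist_force: [0.2, 0.3, -1.3]
gripper_width: 18.6
```

Run:
```python
from look import *
o=ctrl.get_obs();print(o["t"],o["ee_pos"],o["gripper_width"],o["wrist_force"]);M=R.from_quat(o["orientation"]).as_matrix();print(M.round(3))
s=crop("scene",(350,170,450,270),6,"s16");t=crop("top",(150,180,310,290),5,"t16")
T=cam("top");S=cam("scene")
ct=setter(t,T,(225,205,262,245));cs=setter(s,S,(370,215,410,262));print(ct[2:4],cs[2:4],onz(T,*ct[2],66).round(1));print(tri(T,ct[2],S,cs[2]))
d=np.array([.2138,-.9769,0]);print("nose expected",np.array([534.08,308.17,66])+135.5*d)
```

```text
32.85 [535.91772493 308.26353522  68.80363845] 18.637739928186896 [ 0.20029619  0.34381618 -1.28880766]
[[ 0.003  0.977  0.215]
 [ 0.001  0.215 -0.977]
 [-1.     0.003 -0.   ]]
((245.0, 224.64285714285714), 14.0) ((394.5, 240.0), 6.0) [568.8 176.9  66. ]
(array([566.47843169, 175.16671054,  78.57855279]), np.float64(0.09760585363395777))
nose expected [563.0499  175.80005  66.     ]
```

View pics/s16.png

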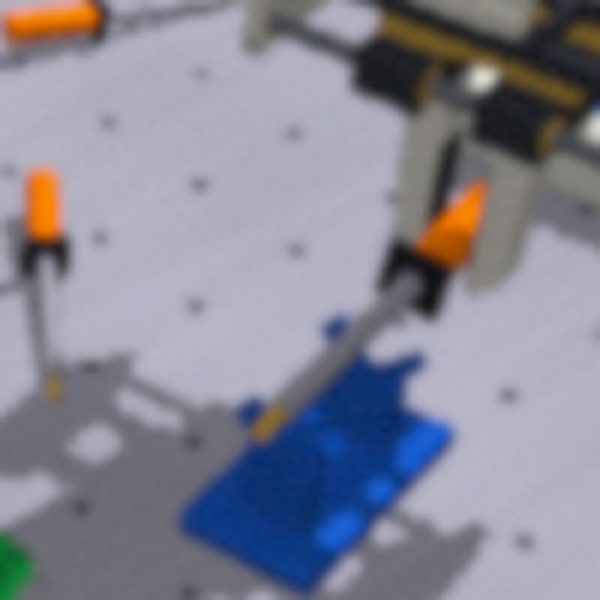

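View pics/t16.png

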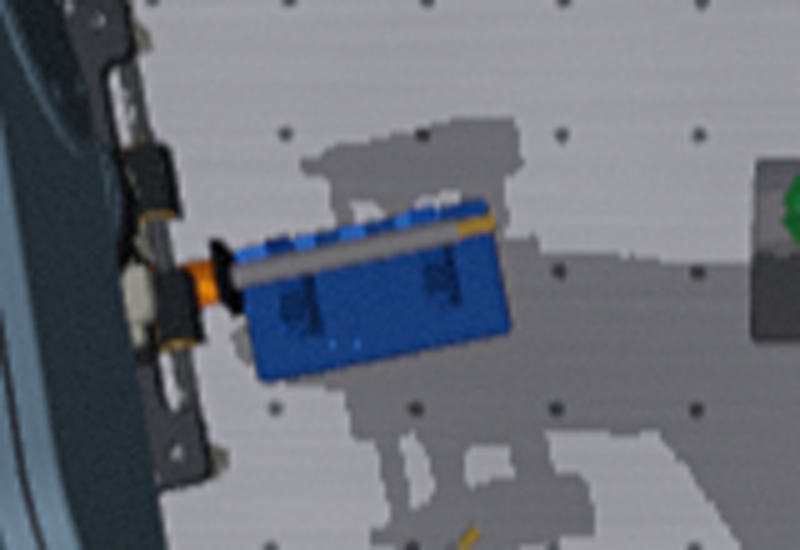

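Emit:
move_arm(dr=[[0, 0, 0], [0, 0, 0], [0, 0, 0], [0, 0, 0], [0, 0, 0]], offset=[[0, 0, 0], [0, 0, -10], [0, 0, -18], [0, 0, -22], [0, 0, -22]], hand=[0, 0, 0, 0, 0])

```text
t: 33.45
ee_pos: [533.4, 307.6, 43.2]
orientation: [0.442, 0.552, -0.444, 0.551]
wrist_force: [1.0, 0.1, -0.8]
gripper_width: 19.1
```

Emit:
move_arm(dr=[[0, 0, 0], [0, 0, 0], [0, 0, 0], [0, 0, 0]], offset=[[0, 0, -2], [0, 0, -4], [0, 0, -4.5], [0, 0, -4.5]], hand=[0, 0, 0, 0])

```text
t: 33.85
ee_pos: [534.3, 308.0, 40.4]
orientation: [0.443, 0.551, -0.443, 0.551]
wrist_force: [-1.3, 0.0, 3.2]
gripper_width: 18.9
```

Run:
```python
from look import *
o=ctrl.get_obs();print(o["t"],o["ee_pos"],o["gripper_width"],o["wrist_force"],o["torque"])
s=crop("scene",(350,170,450,270),6,"s17");t=crop("top",(150,180,310,290),5,"t17")
```

```text
33.85 [534.30277083 307.971872    40.42305948] 18.860208614518857 [-1.27446924  0.01845172  3.24178103] [-0.16824534  0.28620317 -0.09655077]
```

View pics/s17.png

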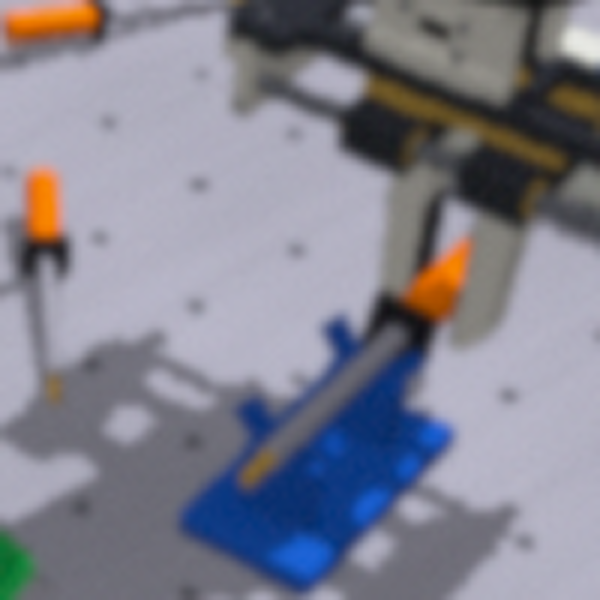

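View pics/t17.png

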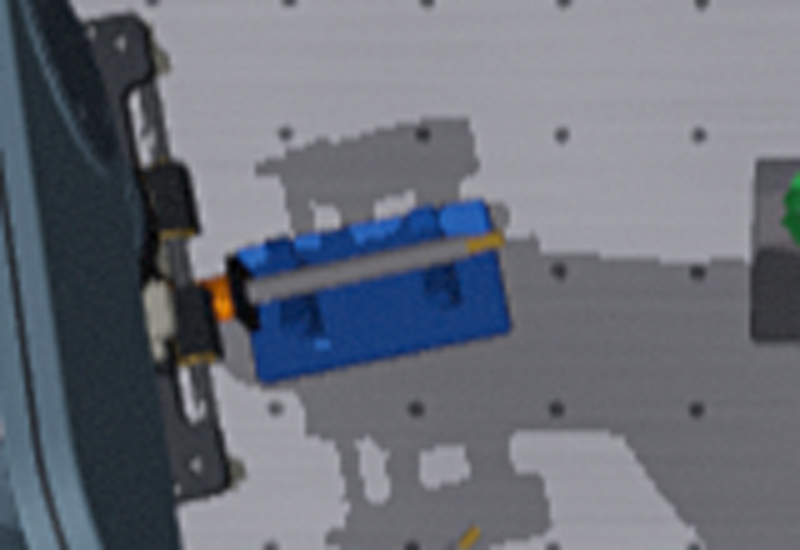

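The tool is bedded in both saddles (3 N contact) and its guard is clear of the rear saddle. I'll release and retract upward.

Emit:
move_arm(dr=[[0, 0, 0], [0, 0, 0], [0, 0, 0], [0, 0, 0], [0, 0, 0]], offset=[[0, 0, 0], [0, 0, 0], [0, 0, 0], [0, 0, 0], [0, 0, 0]], hand=[0.3, 0.5, 0.6, 0.6, 0.6])

```text
t: 34.45
ee_pos: [534.3, 307.9, 40.0]
orientation: [0.443, 0.551, -0.443, 0.551]
wrist_force: [0.1, -0.5, 0.0]
gripper_width: 53.3
```

Emit:
move_arm(dr=[[0, 0, 0], [0, 0, 0], [0, 0, 0], [0, 0, 0], [0, 0, 0], [0, 0, 0], [0, 0, 0], [0, 0, 0], [0, 0, 0], [0, 0, 0]], offset=[[0, 0, 20], [0, 0, 60], [0, 0, 110], [0, 0, 160], [0, 0, 200], [-40, 40, 200], [-80, 80, 200], [-120, 120, 200], [-150, 150, 200], [-150, 150, 200]], hand=[0.6, 0.6, 0.6, 0.6, 0.6, 0.6, 0.6, 0.6, 0.6, 0.6])

```text
t: 35.45
ee_pos: [380.2, 460.9, 240.3]
orientation: [0.442, 0.553, -0.442, 0.552]
wrist_force: [0.3, 0.1, 0.0]
gripper_width: 55.7
```

Run:
```python
from look import *
o=ctrl.get_obs();print(o["t"],o["ee_pos"],o["gripper_width"],o["wrist_force"])
s=crop("scene",(350,170,450,270),6,"s18");t=crop("top",(150,180,310,290),5,"t18")
cv2.imwrite("pics/s18f.png",s);cv2.imwrite("pics/t18f.png",t)
T=cam("top")
c,a,c2,a2,k,k2=setter(t,T,(160,220,275,260));H=onz(T,*c,50);N=onz(T,*c2,50)
print(c,a,c2,a2,"was (181.97,242.37) (247.11,228.68)",H.round(1),N.round(1),np.linalg.norm(H-N),np.degrees(np.arctan2(*(N-H)[[1,0]])))
print(setter(s,cam("scene"),(370,195,440,280))[:4],"was (424.3,216.3)(392.3,247.7)")
```

```text
35.45 [380.24439014 460.90168978 240.27599366] 55.739812902728886 [0.31534925 0.09391164 0.00472102]
(182.00865800865802, 242.35930735930737) 231.0 (247.15, 228.75) 20.0 was (181.97,242.37) (247.11,228.68) [534.1 308.1  50. ] [563.2 174.4  50. ] 136.8036597610379 -77.7155063209476
((424.4646464646465, 216.24242424242425), 99.0, (392.0, 248.0), 7.0) was (424.3,216.3)(392.3,247.7)
```

View pics/t18f.png

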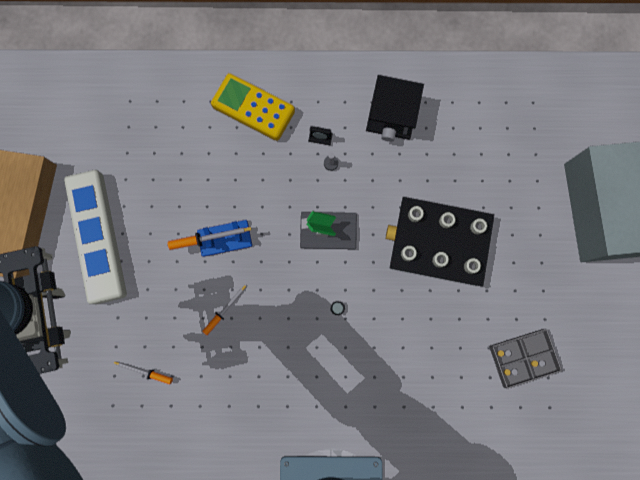

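View pics/s18f.png

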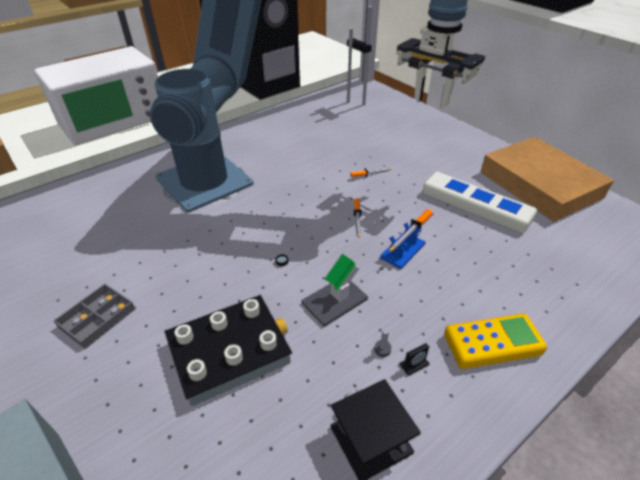

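```bash
python3 -c "
from plant import ctrl
print(ctrl.sign_off())"
```

```text
the job is handed in; nothing more can be done
None
```

The job is done and handed in at about 35 s of the 200 s allowed; the hand-in gave no verdict.

**What I did:** I took the 173 mm pin setter from the blue cradle; the two loose look-alikes are only about 125 mm long. I laid it in the green rest, let go, and regripped it along its axis. All six wells held a rivet, and I pressed all six pins with the tip. I then laid the setter in the rest again, regripped it across the handle, and returned it to the cradle.

**Last checks:**
- **Pins:** Each press ended on a hard stop at 11–21 N, all at the same height (gripper reference point 181.2–181.3 mm above the table). No red is visible in any well from the top or scene camera. How far each pin went down cannot be read directly, so "flush" rests on these two signs.
- **Green rest:** After the first laying, the setter measured within about 1.5 mm of its seat. After the second, it looked the same in the scene camera to within 0.3 px, and a wrist-and-scene measurement also put it within about 1.5 mm of its seat.
- **Cradle:** The setter's handle and nose are within 0.1 px of where they started in the top view, and its angle is within 0.1°. The gripper is open and well clear, with wrist force near zero.
- **Other things:** The lens, post and mount look to be where they were, by eye in the final pictures.

**Disagreements:** The scene camera put the tool tip about 3–4 mm lower than the hard stop later showed, which I put down to calibration. The measured arm position also jittered by 1–2 mm while settling. I saw no knock to the setter and no grip slip.

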